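# Load the gassing chamber

### The arm

A 7-joint arm with a two-finger parallel gripper is mounted at the origin on the work surface. World frame = base frame: x ahead of the robot, y to its left, z up, the work surface at z = 0. Lengths are in m, angles in rad, forces in N, time in s.
With the tool pointing down it reaches from about 0.35 to 0.9 m from the base axis. Payload 7.2 kg.
Tool frame: the origin (TCP) lies at the very end of the fingers, on their centre line; the grasp point (between the pads) lies 19 mm behind it; y points along the fingers, x is the direction in which the jaws open and shut, and the axes are right-handed (so a half turn about y gives the same grasp; the last joint's range is limited). The gripper opens to 88 mm and grips with 3 to 60 N. Pads are 20 mm wide; open, the fingers measure 115 mm over their backs; the gripper's body (75 mm by 178 mm) begins 61 mm behind the grasp point.
Start: joints at [1.154, 0.411, -0.013, 1.596, 0.006, 1.134, -0.082], TCP at [0.214, -0.587, 0.223] pointing down, gripper open.
Joint ranges: [-2.95, 2.95], [-0.29, 1.99], [-1.47, 1.44], [0.14, 2.54], [-1.03, 4.17], [0.13, 1.85], [-2.86, 2.86]. Speed limits (rad/s): [2.39, 2.39, 3.01, 3.01, 3.14, 3.14, 3.14].

### API

Orientations are given as a unit quaternion [w, x, y, z].
In Python, from bench import * gives the robot as it stands.
- The arm moves only by the shell command python3 -m inch 'ROWS'. ROWS is JSON, a list of rows, each an object of numbers: "claw": the opening, from 0 (shut) to 1 (fully open); "tx", "ty", "tz": the shift along the tool's x, y, z in units of 25 mm (1.0 is 25 mm); "twist": the turn about the tool's y in units of 5 degrees (1.0 is 5 degrees). A call has 1 to 8 rows; each row is the pose to reach, as a shift and turn from the pose commanded when the call began, along the tool's axes at that moment; what a row does not reach only later rows make up. A row lasts 1/10 s, in which the tool goes at most 50 mm and 8.59 degrees, less where a joint would pass 70% of its speed; a pose out of reach is approached as far as the arm can. A call with a gripper value outside its range is refused whole. The fingers move at their own pace and stop on an object; the grip force is fixed at half the most. Time passes only in rows, so rows that repeat a pose let the fingers close. It gives the time, the measured TCP pose, the force and the opening at its end, in the units of the state.
- read_state(): the state, without advancing time (a new reading comes with each control period).
- grab_frame(name): name is "side" or "top"; returns (picture, depth): 384x512x3 uint8, red, green, blue; 384x512 float32, m along the optical axis (not along the pixel's ray), 0 where there is no reading.
- camera_params(name): a dict with "fx", "fy", "cx", "cy" (pixels), "distortion" ([k1, k2, p1, p2, k3] as OpenCV has them; the pictures are not rectified), "position" and "attitude" of the camera in the world. Camera axes: x right, y down, z forward; pixel columns grow to the right and rows downward; lengths in m; the calibration is good to about 2 mm. A picture is of the moment at which its call begins. camera_params takes no time and is no camera call.
- hand_in(): hands the job in, once; it reports no verdict.
The state is a dict: "time_s": time; "joint_pos": joint angles; "dq": joint speeds; "joint_efforts": joint torques, N m; "ee_pos": TCP position; "ee_rot": TCP orientation; "contact_force": force on the tool from outside, world axes, zero at the start; "wrist_torque": the same for the moment, N m; "gripper_width": opening from 0.0 (shut) to 1.0 (fully open).
Only numpy, scipy, OpenCV 4.12 (cv2) and the standard library are available. Lean on these libraries where they do the work, as an engineer would, in place of code of your own. Each camera call takes 0.05 s, during which the arm holds its last target.

### The job

Load the gassing chamber: shut off the gas at the winged stopcock key, turning it fully to its stop, swing both spring clips well clear of the lid, and lay the lid handle-up on the black rubber mat. Stand all the squat screw-cap specimen jars from the bench upright on the chamber floor, put the lid back squarely over the chamber leaving the clips swung open so that the air can escape, and then turn the gas fully on again. Open the gas only with the lid on, do not bump the gauge block that stands close beside the key, and leave the other things on the bench where they are.

Things in the scene. Friction and masses are not known exactly. Their poses are not given: they have to be found in the camera images.
- chamber: Fixed open-topped aluminium box, the gassing chamber. Outside 134 (its x) by 216 (its y) by 78 mm high, walls 6 mm, floor top 6 mm above the bench; inside 122 by 204 mm, room for three jars in a row along its y. Origin: centre of its underside, on the bench; z up. A spring clip sits in the middle of each short end (+y: clip_left, -y: clip_right).
- lid: Loose white lid, a flat plate 142 (its x) by 224 (its y) by 8 mm, 0.3 kg, with a grey bar handle on top. It rests flat on the chamber's rim, overhanging 4 mm all round, no rebate. Origin: centre of the plate's underside (78 mm above the bench when on the chamber); z up.
- lid_grip (a point): Centre of the lid's handle bar, 37 mm above the plate's underside. The bar is 110 mm long along the lid's y, 14 mm wide and 14 mm high, open underneath between two end posts (15 mm of room under it).
- clip_left (a joint): Steel clip on the chamber's +y end. rad: 0 = upright, hooked over the lid's edge; grows as its top swings outward (+y of chamber) and down; stop at 1.7; clear of the lid past 0.9. Hinge pin along the chamber's x, 122 mm from its centre along +y, 50 mm above the bench. About 0.1 N m of friction with a light closing spring; stays where left. Push it from the lid side.
- clip_left_tab (a point): Middle of the top edge of clip_left's plate: 40 mm wide, 4 mm thick, 84 mm long from the hinge pin (top edge 134 mm above the bench when closed). From 38 to 43 mm up from the pin a hook reaches 18 mm inward over the lid; the tab above it stands 41 mm proud.
- clip_right (a joint): The same clip on the chamber's -y end: 0 = hooked over the lid, grows as its top swings outward (-y of chamber) and down; stop at 1.7; clear past 0.9. Hinge pin 122 mm from the chamber's centre along -y, 50 mm above the bench.
- clip_right_tab (a point): Middle of the top edge of clip_right's plate, 84 mm from its hinge pin.
- manifold: Fixed gas manifold on the bench: an aluminium valve block on a dark steel foot. Origin: on the bench, under the key's axis; z up.
- key (a joint): Black winged stopcock key on top of the valve block, turning about a vertical axis. rad: 0 = gas off, wings along the manifold's y (one wing tip pointing at the gauge, 11 mm from it); grows anticlockwise seen from above; 1.5 = fully on, wings nearly along the manifold's x. Stops at 0 and 1.5. Friction about 0.1 N m; stays where it is left.
- key_grip (a point): On the key's axis at the middle of the wings, 93 mm above the bench. Wings together 64 mm long, 10 mm thick, 30 mm high (78 to 108 mm above the bench).
- gauge: Grey gauge block fixed on the manifold beside the key: 56 (x) by 22 (y) by 98 mm high, its top 110 mm above the bench. Its near face stands 43 mm from the key's axis, on the manifold's -y side. Not to be bumped. Origin: centre of its underside, 12 mm above the bench.
- mat: Fixed black rubber mat, 250 (its x) by 180 (its y) by 3 mm, where the lid is laid. Origin: centre of its underside; the lid fits with its long side along the mat's x.
- jar0: Squat clear specimen jar with a screw cap, 60 mm in diameter (cap 56 mm, from 34 mm up), 50 mm high, about 0.12 kg, standing on the bench nearer the robot than the chamber. Two or three of the four jars are present; an absent one reads None. Origin: centre of its underside.
- jar1: Squat clear specimen jar with a screw cap, 60 mm in diameter (cap 56 mm, from 34 mm up), 50 mm high, about 0.12 kg, standing on the bench nearer the robot than the chamber. Two or three of the four jars are present; an absent one reads None. Origin: centre of its underside.
- jar2: Squat clear specimen jar with a screw cap, 60 mm in diameter (cap 56 mm, from 34 mm up), 50 mm high, about 0.12 kg, standing on the bench nearer the robot than the chamber. Two or three of the four jars are present; an absent one reads None. Origin: centre of its underside.
- jar3: Squat clear specimen jar with a screw cap, 60 mm in diameter (cap 56 mm, from 34 mm up), 50 mm high, about 0.12 kg, standing on the bench nearer the robot than the chamber. Two or three of the four jars are present; an absent one reads None. Origin: centre of its underside.
- reagent: Amber bottle, 60 mm across, 130 mm high; bystander, to be left alone. Origin: underside (for the spatula: its middle).
- tipbox: Grey box 85 x 125 x 55 mm; bystander, to be left alone. Origin: underside (for the spatula: its middle).
- dish: Low steel dish 80 mm across; bystander, to be left alone. Origin: underside (for the spatula: its middle).
- tallbottle: White bottle, 48 mm across, 110 mm high, not a specimen jar; bystander, to be left alone. Origin: underside (for the spatula: its middle).
- beaker: Glass beaker 68 mm across, 85 mm high; bystander, to be left alone. Origin: underside (for the spatula: its middle).
- spatula: Spatula 170 mm long; bystander, to be left alone. Origin: underside (for the spatula: its middle).
- timer: White timer 60 x 80 x 30 mm; bystander, to be left alone. Origin: underside (for the spatula: its middle).

How it is judged:
By the outcome, as a careful person would: the job done as asked, in the order asked, and still so for the second after the job is handed in, with the robot touching nothing.
Of jar0, jar1, jar2, jar3 only 2 to 3 are there at a start; the rules pass over those that are not, and their reading is None.
At some moment in a run one of jar0, jar1, jar2, jar3 may be knocked a few centimetres aside while the robot is not near it.
It also fails if it takes over 210 s, if anything falls off the work surface, if the arm or the gripper's body presses on something with over 40 N, if the wrist force passes 120 N, or if a joint passes its speed limit or range.

## Working session

There is one attempt and no reset: what is moved stays moved. The work goes in short steps, Python scripts to look and compute and a shell command to move; the robot and the scene stay as the last step left them, time stands still between calls to the robot, and variables do not carry over. Pictures are saved under pics/ and viewed, and the job is handed in when it is done.

```bash
ls; mkdir -p pics
python3 - <<'E'
from bench import *
import cv2,json
s=read_state()
for k,v in s.items(): print(k,v)
for n in("side","top"):
    p,d=grab_frame(n); print(camera_params(n))
    cv2.imwrite(f"pics/{n}0.png",cv2.cvtColor(cv2.resize(p,(768,576)),cv2.COLOR_RGB2BGR))
    import numpy as np; np.save(f"pics/{n}0d.npy",d); np.save(f"pics/{n}0p.npy",p)
E
```

```text
pics
time_s 0.0
joint_pos [ 1.15383505  0.4119225  -0.01267833  1.59704359  0.0055974   1.13424101
 -0.08219688]
dq [ 0.00015605 -0.00100273 -0.00107485 -0.00057824  0.00073104 -0.00071334
  0.00238542]
joint_efforts [ 4.03672075e-04 -5.87954235e+01  6.42297640e-01 -2.91079277e+01
 -5.36905462e-02  1.83847651e-02  1.01725227e-04]
ee_pos [ 0.21335992 -0.5869339   0.22179534]
ee_rot [ 0.579449   -0.57888131  0.40614978 -0.4051884 ]
contact_force [-0.54466453 -0.87362683 -0.20972137]
wrist_torque [-0.03448252 -0.03949156  0.0275314 ]
gripper_width 1.001977263783
{'fx': 430.93232565074806, 'fy': 430.93232565074806, 'cx': 251.57912524708374, 'cy': 190.23155942908795, 'distortion': array([-0.16848836,  0.        ,  0.        ,  0.        ,  0.        ]), 'position': array([0.18388467, 0.62530582, 1.03127905]), 'attitude': array([ 0.08972929, -0.23847664,  0.91338172, -0.31750807])}
{'fx': 493.827623891667, 'fy': 493.827623891667, 'cx': 255.92444668145217, 'cy': 195.82821491974988, 'distortion': array([-0.06835395,  0.        ,  0.        ,  0.        ,  0.        ]), 'position': array([ 0.28372826, -0.04242931,  1.46538676]), 'attitude': array([-0.07332969,  0.70786308, -0.70006685,  0.05881347])}
```

View pics/top0.png

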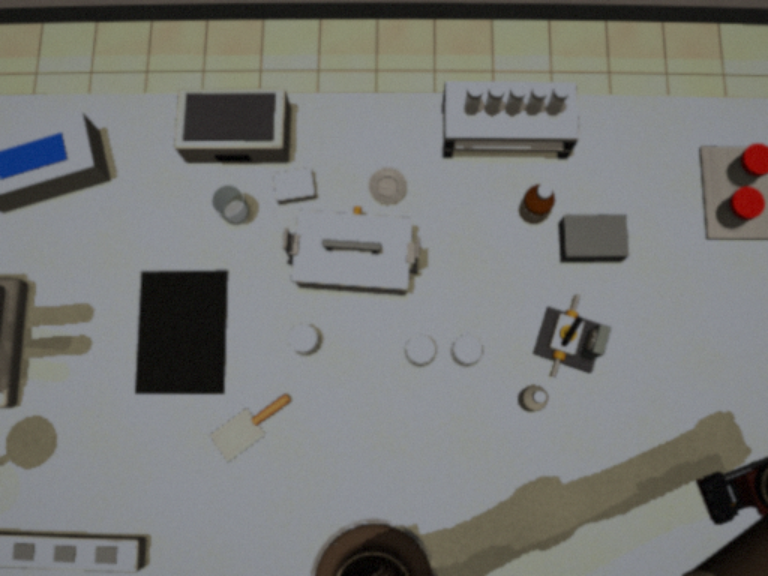

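View pics/side0.png

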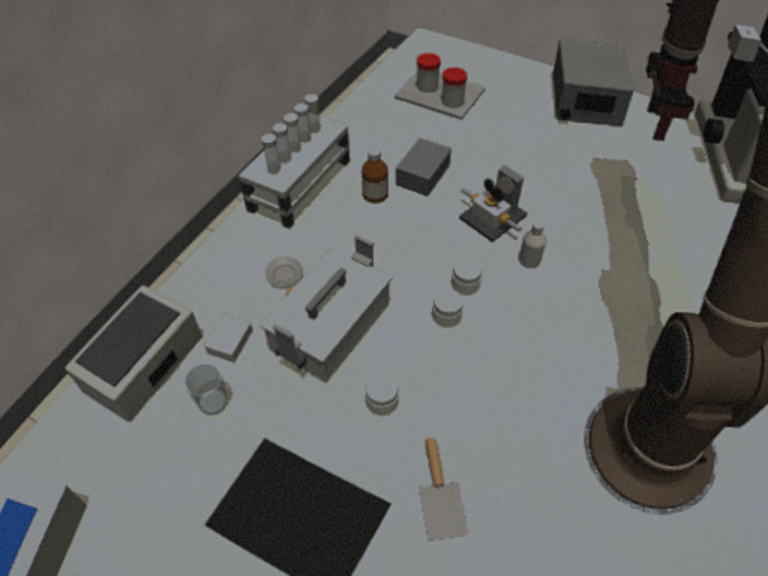

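The top view shows three jars at (306,338), (421,349) and (467,350). The chamber and lid are at about (350,250), the mat at (182,332), the key at (571,330) and the gauge at (597,338). The tall white bottle at (534,398) is not a jar. Next I'll measure them.

```bash
cat > h.py <<'E'
from bench import *
import cv2, numpy as np
from scipy.spatial.transform import Rotation as R
def rot(q): return R.from_quat([q[1],q[2],q[3],q[0]])
def cam(n):
    c=camera_params(n); K=np.array([[c['fx'],0,c['cx']],[0,c['fy'],c['cy']],[0,0,1]])
    return K,np.array(c['distortion']),np.array(c['position']),rot(c['attitude'])
def und(n,uv):
    K,D,p,r=cam(n); x=cv2.undistortPoints(np.array(uv,float).reshape(-1,1,2),K,D).reshape(-1,2)
    return np.c_[x,np.ones(len(x))],p,r
def ray_z(n,uv,z):
    x,p,r=und(n,uv); d=r.apply(x); return p+d*((z-p[2])/d[:,2])[:,None]
def cloud(n,d):
    v,u=np.mgrid[:384,:512]; x,p,r=und(n,np.c_[u.ravel(),v.ravel()])
    X=p+r.apply(x*d.reshape(-1,1)); X[d.ravel()==0]=np.nan; return X.reshape(384,512,3)
def proj(n,X):
    K,D,p,r=cam(n); Xc=r.inv().apply(np.atleast_2d(np.array(X,float))-p)
    return cv2.projectPoints(Xc,np.zeros(3),np.zeros(3),K,D)[0].reshape(-1,2)
def snap(tag,n):
    p,d=grab_frame(n); np.save(f'pics/{n}{tag}d.npy',d); np.save(f'pics/{n}{tag}p.npy',p); return p,d
def crop(p,u0,v0,u1,v1,s,f):
    c=cv2.resize(p[v0:v1,u0:u1],None,fx=s,fy=s,interpolation=cv2.INTER_CUBIC)
    cv2.imwrite(f,cv2.cvtColor(c,cv2.COLOR_RGB2BGR))
def rect(m,X):
    P=X[m][:,:2]; P=P[~np.isnan(P[:,0])].astype(np.float32); return cv2.minAreaRect(P*1000),len(P)
E
python3 - <<'E'
from h import *
for n in('top','side'):
    p=np.load(f'pics/{n}0p.npy');d=np.load(f'pics/{n}0d.npy');X=cloud(n,d)
    z=X[...,2]
    print(n,'bench z',np.nanmedian(z[300:330,100:300]) if n=='top' else '')
    reg=lambda x0,x1,y0,y1,z0,z1:(X[...,0]>x0)&(X[...,0]<x1)&(X[...,1]>y0)&(X[...,1]<y1)&(z>z0)&(z<z1)
    if n=='top':
        ctr={k:X[int(v/1.5),int(u/1.5)].round(3) for k,(u,v) in dict(jA=(306,338),jB=(421,349),jC=(467,350),key=(571,330),gauge=(603,333),lid=(320,270),handle=(352,246),mat=(182,332),tall=(534,398),dish=(388,186),timer=(295,185),beaker=(232,210),reag=(538,200)).items()}
        print(ctr)
    np.save(f'pics/{n}X.npy',X)
p=np.load('pics/top0p.npy'); crop(p,340,190,420,260,9,'pics/key0.png')
p=np.load('pics/top0p.npy'); crop(p,180,120,300,200,6.5,'pics/ch0.png')
p=np.load('pics/side0p.npy'); crop(p,300,100,370,165,9,'pics/keys0.png')
E
```

```text
top bench z 0.0015105748033985567
{'jA': array([0.464, 0.138, 0.051]), 'jB': array([ 0.446, -0.082,  0.054]), 'jC': array([ 0.444, -0.171,  0.057]), 'key': array([ 0.476, -0.359,  0.103]), 'gauge': array([ 0.47 , -0.418,  0.109]), 'lid': array([0.59 , 0.111, 0.086]), 'handle': array([0.629, 0.05 , 0.121]), 'mat': array([0.479, 0.394, 0.008]), 'tall': array([ 0.351, -0.287,  0.112]), 'dish': array([ 0.786, -0.014,  0.008]), 'timer': array([0.779, 0.175, 0.034]), 'beaker': array([0.732, 0.307, 0.009]), 'reag': array([ 0.727, -0.304,  0.106])}
side bench z
```

View pics/key0.png

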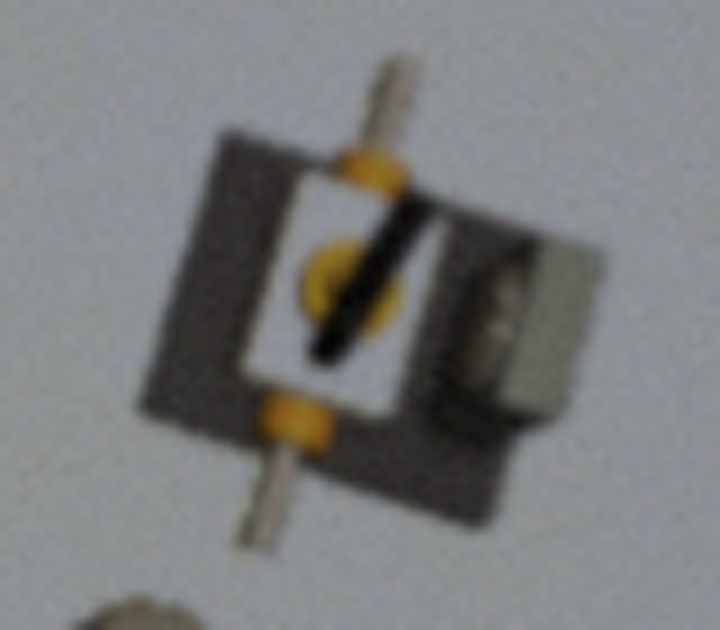

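View pics/ch0.png

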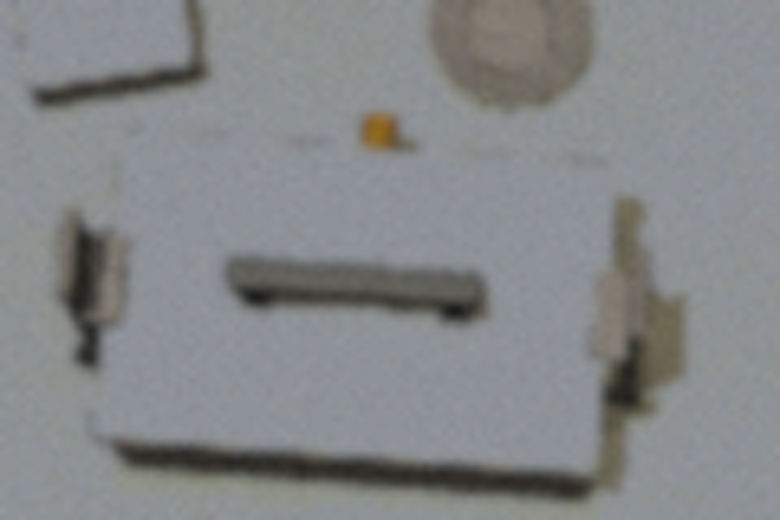

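View pics/keys0.png

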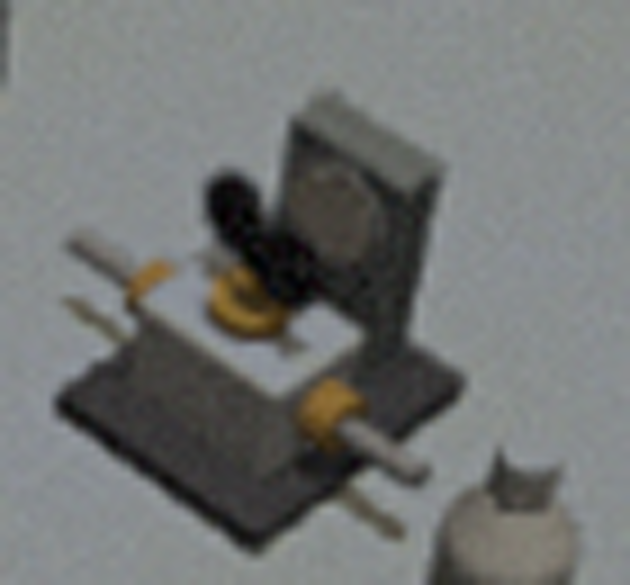

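Run:
```python
from h import *
X=np.load('pics/topX.npy');p=np.load('pics/top0p.npy').astype(int);z=X[...,2]
def reg(x0,x1,y0,y1,z0,z1): return (X[...,0]>x0)&(X[...,0]<x1)&(X[...,1]>y0)&(X[...,1]<y1)&(z>z0)&(z<z1)
def show(n,m):
    r,c=rect(m,X); print(n,np.round(r[0],1),np.round(r[1],1),round(r[2],1),c,'z',np.nanmedian(z[m]).round(4), 'mean',np.nanmean(X[m],0).round(4))
show('lid',reg(.5,.75,-.09,.2,.076,.096))
show('handle',reg(.55,.72,-.05,.14,.105,.13))
for k,c in dict(A=(.464,.138),B=(.446,-.082),C=(.444,-.171)).items():
    show('jar'+k,reg(c[0]-.05,c[0]+.05,c[1]-.043,c[1]+.043,.04,.065))
    m=reg(c[0]-.05,c[0]+.05,c[1]-.043,c[1]+.043,.04,.065)
    P=X[m][:,:2]; print(cv2.minEnclosingCircle((P*1000).astype(np.float32)))
show('gauge',reg(.42,.53,-.46,-.39,.1,.12))
show('block',reg(.40,.55,-.40,-.31,.05,.085))
show('foot',reg(.38,.56,-.46,-.29,.007,.03))
dark=(p.sum(2)<110)
dk=dark&reg(.42,.54,-.40,-.30,.08,.13); show('key',dk)
P=X[dk][:,:2]-X[dk][:,:2].mean(0); u=np.linalg.svd(P,full_matrices=False)[2][0]; print('key dir',u,np.degrees(np.arctan2(u[1],u[0])))
mt=(p.sum(2)<120); X2=X
m=mt&reg(.3,.65,.27,.55,-.02,.03); show('mat',m)
```

```text
lid [633.2  50.4] [242.3 144.3] 86.3 3504 z 0.0879 mean [0.6307 0.0504 0.0879]
handle [632.8  52.8] [108.6  15.5] 86.3 216 z 0.1228 mean [0.6314 0.0522 0.1223]
jarA [464.2 145.2] [50.5 53.1] 88.5 276 z 0.0517 mean [0.4648 0.1448 0.0516]
((465.161376953125, 146.2403564453125), 27.976884841918945)
jarB [446.5 -81. ] [54.8 53.7] 83.2 300 z 0.0512 mean [ 0.4457 -0.0814  0.0512]
((446.1768798828125, -81.91482543945312), 28.55515480041504)
jarC [ 447.2 -170.2] [54.3 52.6] 89.5 297 z 0.0512 mean [ 0.4469 -0.1712  0.0512]
((446.6639709472656, -171.13731384277344), 28.135581970214844)
gauge [ 459.7 -411.8] [25.2 56.2] 71.3 172 z 0.1097 mean [ 0.4592 -0.4118  0.1095]
block [ 486.7 -362.6] [108.4  69.2] 4.5 368 z 0.0594 mean [ 0.4737 -0.3614  0.0604]
foot [ 469.1 -375.6] [164.7 177.7] 89.4 669 z 0.0132 mean [ 0.4661 -0.3674  0.0136]
key [ 470.1 -378.8] [58.4 54. ] 74.2 71 z 0.1042 mean [ 0.4719 -0.3631  0.1029]
key dir [-0.99926509 -0.03833128] -177.80324135521622
mat [481.  395.6] [244.1 177.8] 0.9 4551 z 0.005 mean [0.4779 0.395  0.005 ]
```

```bash
cat > fitkey.py <<'E'
from h import *
import sys
from scipy.optimize import minimize
def boxmask(n,c,yaw,L,W,z0,z1):
    a=np.array([np.cos(yaw),np.sin(yaw)]);b=np.array([-a[1],a[0]])
    P=[[*(c+s*a*L/2+t*b*W/2),z] for s in(-1,1) for t in(-1,1) for z in(z0,z1)]
    uv=proj(n,P); h=cv2.convexHull((uv*16*4).astype(np.int32)+32)
    m=np.zeros((384*4,512*4),np.uint8); cv2.fillConvexPoly(m,h,255,cv2.LINE_AA,4); return m
def ren(n,*a): return cv2.resize(boxmask(n,*a),(512,384),interpolation=cv2.INTER_AREA)/255.
def fitkey(tag,c0,yaw0,ns=('top','side')):
    ims={n:np.load(f'pics/{n}{tag}p.npy').astype(float).sum(2) for n in ns}
    def cost(x,n):
        m=ren(n,np.array(x[:2])/1000,x[2]/20,.064,.010,.082,.108); g=ims[n]
        ctr=proj(n,[[c0[0],c0[1],.095]])[0].astype(int)
        sl=(slice(ctr[1]-20,ctr[1]+20),slice(ctr[0]-20,ctr[0]+20))
        I=np.clip(g[sl],0,260); m=m[sl]
        return ((I-(260*(1-m)+40*m))**2).sum()/1e5
    for n in ns:
        best=min((minimize(cost,[c0[0]*1000,c0[1]*1000,(yaw0+dy)*20],args=(n,),method='Nelder-Mead',options=dict(initial_simplex=None,xatol=.05)) for dy in(-.4,-.2,0,.2,.4)),key=lambda r:r.fun)
        x=best.x; print(n,x[:2].round(1),'yaw deg',np.degrees(x[2]/20).round(1),best.fun)
if __name__=='__main__': fitkey(sys.argv[1],(.476,-.36),float(sys.argv[2]))
E
python3 fitkey.py 0 -0.5
python3 - <<'E'
from h import *
X=np.load('pics/sideX.npy');z=X[...,2]
def reg(x0,x1,y0,y1,z0,z1): return (X[...,0]>x0)&(X[...,0]<x1)&(X[...,1]>y0)&(X[...,1]<y1)&(z>z0)&(z<z1)
def show(n,m):
    r,c=rect(m,X); print(n,np.round(r[0],1),np.round(r[1],1),round(r[2],1),c,'z',np.nanmedian(z[m]).round(4), 'mean',np.nanmean(X[m],0).round(4))
show('lid',reg(.5,.75,-.09,.2,.078,.092))
show('handle',reg(.55,.72,-.05,.14,.112,.13))
for k,c in dict(A=(.464,.145),B=(.446,-.082),C=(.446,-.171)).items():
    show('jar'+k,reg(c[0]-.05,c[0]+.05,c[1]-.043,c[1]+.043,.045,.06))
show('gauge',reg(.42,.53,-.46,-.37,.105,.12))
E
```

```text
top [ 477.2 -362. ] yaw deg -35.0 114.16500320645906
side [ 454.1 -359.3] yaw deg 2.8 56.47661863129566
lid [630.4  51.7] [249.5 144.4] 86.3 3072 z 0.0846 mean [0.6258 0.0561 0.0847]
handle [630.1  51.1] [110.   15.5] 86.1 208 z 0.1196 mean [0.629  0.0529 0.1191]
jarA [462.7 145. ] [52.1 53.5] 29.0 314 z 0.0497 mean [0.462  0.1461 0.0497]
jarB [443.9 -81.6] [53.9 56.5] 44.0 245 z 0.0487 mean [ 0.4438 -0.0812  0.0487]
jarC [ 444.  -171.5] [51.1 56.4] 24.3 209 z 0.0485 mean [ 0.4446 -0.1723  0.0487]
gauge [ 464.3 -394.7] [63.8 55.4] 70.7 87 z 0.1084 mean [ 0.4594 -0.4094  0.1085]
```

```bash
cat > ov.py <<'E'
from h import *
def ov(tag,n,boxes,u0,v0,u1,v1,s,f):
    p=np.load(f'pics/{n}{tag}p.npy'); c=cv2.resize(p[v0:v1,u0:u1],None,fx=s,fy=s,interpolation=cv2.INTER_CUBIC); c=np.clip(c.astype(int)*1.5,0,255).astype(np.uint8)
    for (x,y,yaw,L,W,z0,z1,col) in boxes:
        yaw=np.radians(yaw);a=np.array([np.cos(yaw),np.sin(yaw)]);b=np.array([-a[1],a[0]])
        for z in(z0,z1):
            q=[[*(np.array([x,y])+i*a*L/2+j*b*W/2),z] for i,j in((-1,-1),(1,-1),(1,1),(-1,1))]
            uv=((proj(n,q)-[u0,v0]+.5)*s).astype(np.int32); cv2.polylines(c,[uv],True,col,1)
    cv2.imwrite(f,cv2.cvtColor(c,cv2.COLOR_RGB2BGR))
E
python3 - <<'E'
from ov import *
M=np.array([.4765,-.361]); y=-18.7
a=np.radians(y); g=M-.054*np.array([-np.sin(a),np.cos(a)])
B=[(*M,-34,.064,.010,.078,.108,(255,0,0)),(*g,y,.056,.022,.012,.110,(0,255,0))]
ov('0','top',B,350,195,412,250,12,'pics/o1.png'); ov('0','side',B,305,100,365,150,12,'pics/o2.png')
E
```

```text
(no output)
```

View pics/o1.png

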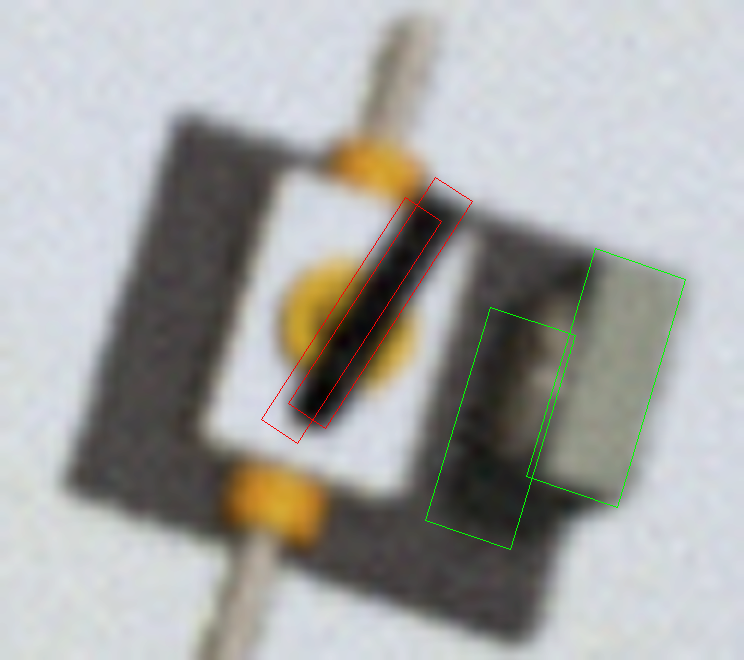

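View pics/o2.png

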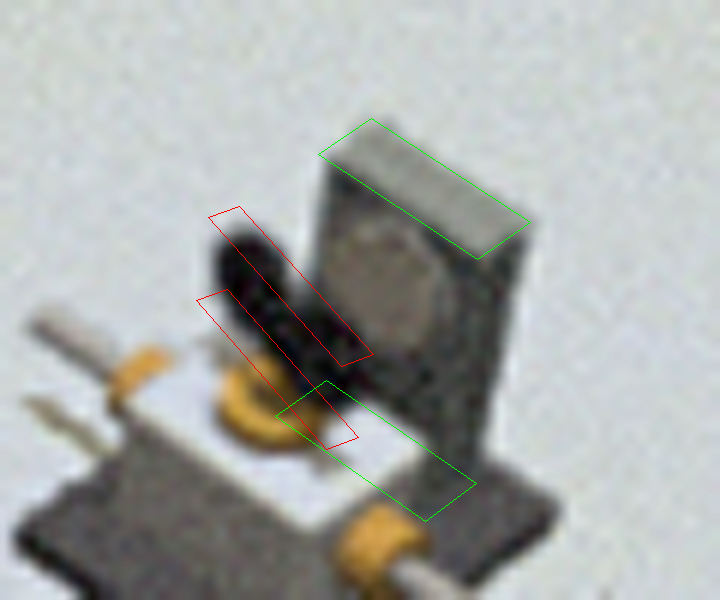

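```bash
cat > plan.py <<'E'
# usage: plan.py x y z jawyawdeg  -> tool shift units (from measured pose)
from h import *
import sys
s=read_state(); r=rot(s['ee_rot']); p=np.array(s['ee_pos'])
ax=r.as_matrix(); yaw=np.degrees(np.arctan2(ax[1,0],ax[0,0]))
print('t',round(s['time_s'],2),'tcp',p.round(4),'jawyaw',yaw.round(2),'ydir',ax[:,1].round(3),'zdir',ax[:,2].round(3),'q7',np.round(s['joint_pos'][6],2),'grip',round(s['gripper_width'],3))
print('F',np.round(s['contact_force'],1),'M',np.round(s['wrist_torque'],2))
if len(sys.argv)>4:
    x,y,z,w=map(float,sys.argv[1:5]); d=r.inv().apply(np.array([x,y,z])-p)/.025
    dw=(yaw-w+90)%180-90
    print('tx %.2f ty %.2f tz %.2f'%tuple(d),'twist %.2f (or %.2f)'%(dw/5,(dw-np.sign(dw)*180)/5))
E
python3 plan.py .4765 -.362 .18 57
python3 - <<'E'
from h import *
X=np.load('pics/topX.npy');p=np.load('pics/top0p.npy').astype(int)
m=(p.sum(2)<120).astype(np.uint8); m[:, :80]=0; m[:, 160:]=0; m[:170]=0; m[270:]=0
c=max(cv2.findContours(m,0,2)[0],key=cv2.contourArea)
P=ray_z('top',c.reshape(-1,2),.003)[:,:2]*1000; print('mat',cv2.minAreaRect(P.astype(np.float32)))
E
```

```text
t 0.1 tcp [ 0.2134 -0.5869  0.2219] jawyaw -70.01 ydir [-0.001  0.001 -1.   ] zdir [ 0.94   0.342 -0.   ] q7 -0.08 grip 0.998
F [-0.  -0.   0.5] M [-0.03  0.01  0.03]
tx -4.86 ty 1.68 tz 12.97 twist 10.60 (or -25.40)
mat ((480.8651123046875, 395.9453430175781), (243.6543731689453, 175.24366760253906), 1.173577070236206)
```

```bash
python3 -m inch '[{"claw":0.3,"tx":-2,"ty":0.5,"tz":5,"twist":-2},{"claw":0.3,"tx":-3.5,"ty":0.8,"tz":9,"twist":-4},{"claw":0.3,"tx":-4.86,"ty":0.9,"tz":12.97,"twist":-6},{"claw":0.3,"tx":-4.86,"ty":0.9,"tz":12.97,"twist":-8},{"claw":0.3,"tx":-4.86,"ty":0.9,"tz":12.97,"twist":-10},{"claw":0.3,"tx":-4.86,"ty":0.9,"tz":12.97,"twist":-12},{"claw":0.3,"tx":-4.86,"ty":0.9,"tz":12.97,"twist":-12},{"claw":0.3,"tx":-4.86,"ty":0.9,"tz":12.97,"twist":-12}]'; python3 plan.py .4765 -.362 .18 57
```

```text
time_s: 0.9
ee_pos: [0.4822, -0.3554, 0.1996]
ee_rot: [0.706, -0.703, 0.056, -0.057]
contact_force: [0.2, -0.5, -0.5]
gripper_width: 0.32
t 0.9 tcp [ 0.4822 -0.3554  0.1996] jawyaw -9.18 ydir [ 0.002  0.004 -1.   ] zdir [0.16  0.987 0.004] q7 0.27 grip 0.32
F [ 0.2 -0.5 -0.5] M [-0.06 -0.11  0.  ]
tx -0.18 ty 0.78 tz -0.30 twist -13.24 (or 22.76)
```

```bash
python3 -m inch '[{"claw":0.3,"twist":-1.7},{"claw":0.3,"twist":-3.4},{"claw":0.3,"twist":-5.1},{"claw":0.3,"twist":-6.8},{"claw":0.3,"twist":-8.5},{"claw":0.3,"twist":-10.2},{"claw":0.3,"twist":-11.9},{"claw":0.3,"twist":-13.2}]'; python3 -m inch '[{"claw":0.3},{"claw":0.3}]';python3 plan.py .4765 -.362 .13 57;  python3 - <<'E'
from h import *
p,d=snap('1','top'); crop(p,330,180,430,260,7,'pics/a1.png')
p,d=snap('1','side'); crop(p,280,70,380,150,7,'pics/a2.png')
E
```

```text
t 0.9 tcp [ 0.4822 -0.3554  0.1996] jawyaw -9.18 ydir [ 0.002  0.004 -1.   ] zdir [0.16  0.987 0.004] q7 0.27 grip 0.32
F [ 0.2 -0.5 -0.5] M [-0.06 -0.11  0.  ]
tx -0.19 ty 2.78 tz -0.31 twist -13.24 (or 22.76)schema error: expected keys claw, tx, ty, tz, twist
schema error: expected keys claw, tx, ty, tz, twist
```

View pics/a2.png

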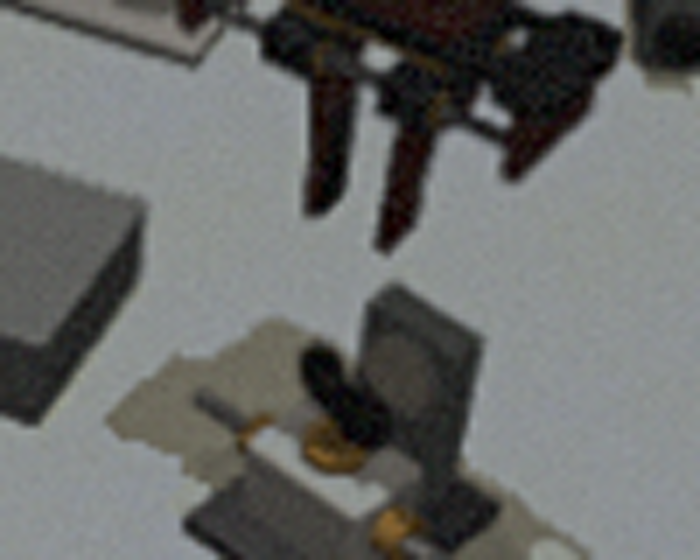

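View pics/a1.png

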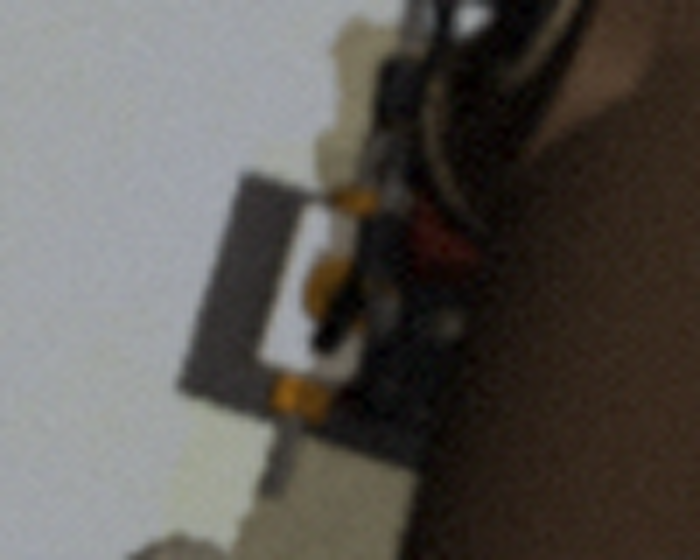

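```bash
python3 -m inch '[{"claw":0.3,"tx":0,"ty":0,"tz":0,"twist":-1.7},{"claw":0.3,"tx":0,"ty":0,"tz":0,"twist":-3.4},{"claw":0.3,"tx":0,"ty":0,"tz":0,"twist":-5.1},{"claw":0.3,"tx":0,"ty":0,"tz":0,"twist":-6.8},{"claw":0.3,"tx":0,"ty":0,"tz":0,"twist":-8.5},{"claw":0.3,"tx":0,"ty":0,"tz":0,"twist":-10.2},{"claw":0.3,"tx":0,"ty":0,"tz":0,"twist":-11.9},{"claw":0.3,"tx":0,"ty":0,"tz":0,"twist":-13}]'; python3 -m inch '[{"claw":0.3,"tx":0,"ty":0,"tz":0,"twist":0},{"claw":0.3,"tx":0,"ty":0,"tz":0,"twist":0}]';python3 plan.py .4765 -.362 .13 57;  python3 - <<'E'
from h import *
p,d=snap('1','top'); crop(p,330,180,430,260,7,'pics/a3.png')
E
```

```text
time_s: 1.8
ee_pos: [0.4749, -0.3644, 0.1998]
ee_rot: [0.627, -0.627, -0.326, 0.327]
contact_force: [0.4, 0.2, 0.4]
gripper_width: 0.3
time_s: 2.0
ee_pos: [0.4756, -0.3636, 0.2]
ee_rot: [0.628, -0.628, -0.324, 0.325]
contact_force: [0.5, 0.3, 0.1]
gripper_width: 0.298
t 2.0 tcp [ 0.4756 -0.3636  0.2   ] jawyaw 54.65 ydir [-0.001 -0.    -1.   ] zdir [-0.816  0.579  0.   ] q7 1.3 grip 0.298
F [0.5 0.3 0.1] M [ 0.05 -0.15 -0.  ]
tx 0.08 ty 2.80 tz 0.01 twist -0.47 (or 35.53)
```

View pics/a3.png

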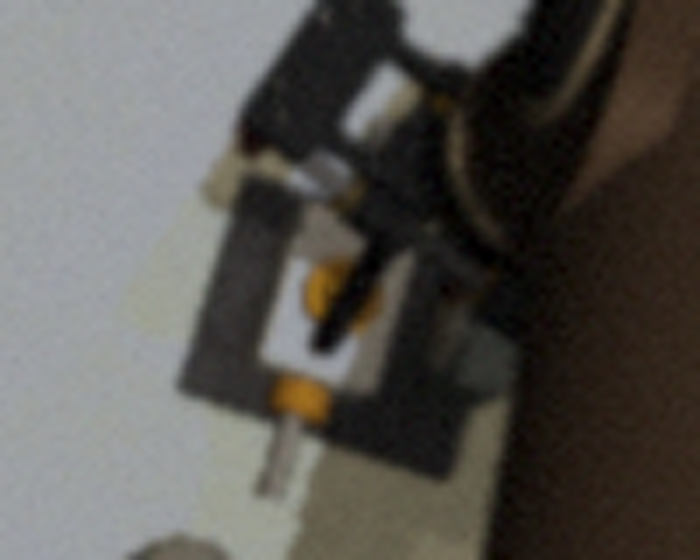

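```bash
python3 -m inch '[{"claw":0.3,"tx":0.08,"ty":1.2,"tz":0,"twist":-0.4},{"claw":0.3,"tx":0.08,"ty":2.4,"tz":0,"twist":-0.4},{"claw":0.3,"tx":0.08,"ty":3.4,"tz":0,"twist":-0.4},{"claw":0.3,"tx":0.08,"ty":4.2,"tz":0,"twist":-0.4},{"claw":0.3,"tx":0.08,"ty":4.6,"tz":0,"twist":-0.4},{"claw":0.3,"tx":0.08,"ty":4.6,"tz":0,"twist":-0.4},{"claw":0.3,"tx":0.08,"ty":4.6,"tz":0,"twist":-0.4}]'; python3 plan.py .4765 -.362 .083 57;  python3 - <<'E'
from h import *
p,d=snap('1','side'); crop(p,300,80,370,150,8,'pics/a4.png')
E
```

```text
time_s: 2.75
ee_pos: [0.4784, -0.361, 0.0859]
ee_rot: [-0.621, 0.622, 0.337, -0.337]
contact_force: [0.6, -1.3, 0.4]
gripper_width: 0.3
t 2.75 tcp [ 0.4784 -0.361   0.0859] jawyaw 56.94 ydir [ 0.001 -0.001 -1.   ] zdir [-0.838  0.546 -0.001] q7 1.26 grip 0.3
F [ 0.6 -1.3  0.4] M [ 0.05 -0.11  0.01]
tx -0.07 ty 0.12 tz 0.04 twist -0.01 (or 35.99)
```

View pics/a4.png

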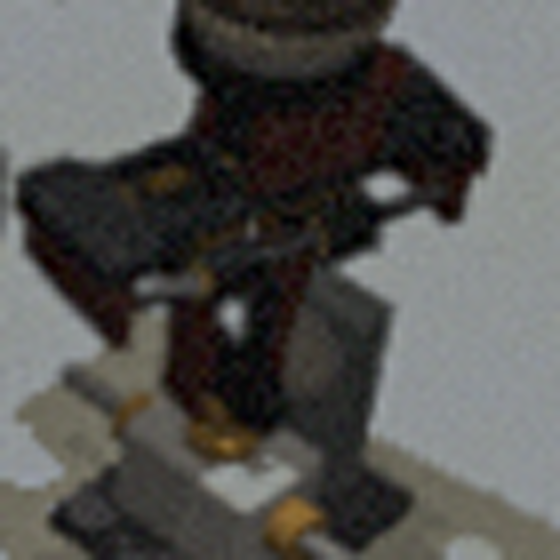

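```bash
python3 -m inch '[{"claw":0.05,"tx":-0.05,"ty":0.1,"tz":0.03,"twist":0},{"claw":0.05,"tx":-0.05,"ty":0.1,"tz":0.03,"twist":0},{"claw":0.05,"tx":-0.05,"ty":0.1,"tz":0.03,"twist":0},{"claw":0.05,"tx":-0.05,"ty":0.1,"tz":0.03,"twist":0},{"claw":0.05,"tx":-0.05,"ty":0.1,"tz":0.03,"twist":0}]'; python3 plan.py .4765 -.362 .083 57
```

```text
time_s: 3.3
ee_pos: [0.4747, -0.365, 0.0833]
ee_rot: [-0.621, 0.623, 0.335, -0.338]
contact_force: [-5.3, -7.0, 1.7]
gripper_width: 0.109
t 3.3 tcp [ 0.4747 -0.365   0.0833] jawyaw 56.82 ydir [-0.002 -0.004 -1.   ] zdir [-0.837  0.547 -0.001] q7 1.26 grip 0.109
F [-5.3 -7.   1.7] M [-1.56  0.86  0.06]
tx 0.14 ty 0.01 tz 0.01 twist -0.04 (or 35.96)
```

```bash
python3 -m inch '[{"claw":0.05,"tx":-0.16,"ty":0,"tz":0,"twist":0},{"claw":0.05,"tx":-0.16,"ty":0,"tz":0,"twist":1},{"claw":0.05,"tx":-0.16,"ty":0,"tz":0,"twist":2},{"claw":0.05,"tx":-0.16,"ty":0,"tz":0,"twist":3},{"claw":0.05,"tx":-0.16,"ty":0,"tz":0,"twist":4},{"claw":0.05,"tx":-0.16,"ty":0,"tz":0,"twist":5},{"claw":0.05,"tx":-0.16,"ty":0,"tz":0,"twist":6},{"claw":0.05,"tx":-0.16,"ty":0,"tz":0,"twist":6}]'; python3 plan.py .4765 -.362 .083 -18.7
```

```text
time_s: 4.1
ee_pos: [0.4749, -0.3649, 0.0833]
ee_rot: [-0.687, 0.688, 0.165, -0.164]
contact_force: [0.4, -0.4, 3.0]
gripper_width: 0.111
t 4.1 tcp [ 0.4749 -0.3649  0.0833] jawyaw 26.92 ydir [ 0.001 -0.001 -1.   ] zdir [-0.453  0.892 -0.001] q7 0.81 grip 0.111
F [ 0.4 -0.4  3. ] M [-0.21 -0.   -0.09]
tx 0.11 ty 0.01 tz 0.07 twist 9.12 (or -26.88)
```

```bash
python3 -m inch '[{"claw":0.05,"tx":0,"ty":0,"tz":0,"twist":1.2},{"claw":0.05,"tx":0,"ty":0,"tz":0,"twist":2.4},{"claw":0.05,"tx":0,"ty":0,"tz":0,"twist":3.6},{"claw":0.05,"tx":0,"ty":0,"tz":0,"twist":4.8},{"claw":0.05,"tx":0,"ty":0,"tz":0,"twist":6},{"claw":0.05,"tx":0,"ty":0,"tz":0,"twist":7.2},{"claw":0.05,"tx":0,"ty":0,"tz":0,"twist":8.4},{"claw":0.05,"tx":0,"ty":0,"tz":0,"twist":8.4}]'; python3 plan.py .4765 -.362 .083 -18.7;python3 -m inch '[{"claw":0.05,"tx":0,"ty":0,"tz":0,"twist":0.5},{"claw":0.05,"tx":0,"ty":0,"tz":0,"twist":0.5},{"claw":0.05,"tx":0,"ty":0,"tz":0,"twist":0.5}]';python3 plan.py .4765 -.362 .083 -18.7
```

```text
time_s: 4.9
ee_pos: [0.4754, -0.3649, 0.0833]
ee_rot: [-0.701, 0.701, -0.091, 0.093]
contact_force: [1.2, -0.6, 2.9]
gripper_width: 0.114
t 4.9 tcp [ 0.4754 -0.3649  0.0833] jawyaw -14.95 ydir [ 0.002 -0.001 -1.   ] zdir [ 0.258  0.966 -0.   ] q7 0.18 grip 0.114
F [ 1.2 -0.6  2.9] M [-0.21 -0.33 -0.13]
tx 0.01 ty 0.01 tz 0.12 twist 0.75 (or -35.25)
time_s: 5.2
ee_pos: [0.4754, -0.3649, 0.0833]
ee_rot: [-0.699, 0.699, -0.106, 0.107]
contact_force: [2.5, -0.8, 5.4]
gripper_width: 0.112
t 5.2 tcp [ 0.4754 -0.3649  0.0833] jawyaw -17.3 ydir [ 0.002 -0.001 -1.   ] zdir [ 0.297  0.955 -0.   ] q7 0.15 grip 0.112
F [ 2.5 -0.8  5.4] M [-0.16 -0.46 -0.04]
tx 0.01 ty 0.01 tz 0.12 twist 0.28 (or -35.72)
```

```bash
python3 -m inch '[{"claw":0.05,"tx":0,"ty":0,"tz":0,"twist":0.4},{"claw":0.05,"tx":0,"ty":0,"tz":0,"twist":0.4},{"claw":0.05,"tx":0,"ty":0,"tz":0,"twist":0.4}]';python3 plan.py .4765 -.362 .083 -18.7;python3 -m inch '[{"claw":0.05,"tx":0,"ty":0,"tz":0,"twist":0.5},{"claw":0.05,"tx":0,"ty":0,"tz":0,"twist":0.5},{"claw":0.05,"tx":0,"ty":0,"tz":0,"twist":0.5}]';python3 plan.py .4765 -.362 .083 -18.7
```

```text
time_s: 5.5
ee_pos: [0.4754, -0.3649, 0.0833]
ee_rot: [-0.697, 0.697, -0.118, 0.119]
contact_force: [2.1, -1.0, 4.4]
gripper_width: 0.112
t 5.5 tcp [ 0.4754 -0.3649  0.0833] jawyaw -19.27 ydir [ 0.002 -0.001 -1.   ] zdir [ 0.33   0.944 -0.   ] q7 0.12 grip 0.112
F [ 2.1 -1.   4.4] M [-0.18 -0.56  0.38]
tx 0.00 ty 0.01 tz 0.12 twist -0.11 (or 35.89)
time_s: 5.8
ee_pos: [0.4754, -0.3649, 0.0833]
ee_rot: [-0.694, 0.695, -0.133, 0.134]
contact_force: [2.4, -1.1, 5.5]
gripper_width: 0.118
t 5.8 tcp [ 0.4754 -0.3649  0.0833] jawyaw -21.73 ydir [ 0.002 -0.001 -1.   ] zdir [ 0.37   0.929 -0.   ] q7 0.08 grip 0.118
F [ 2.4 -1.1  5.5] M [-0.19 -0.49  0.69]
tx -0.00 ty 0.01 tz 0.12 twist -0.61 (or 35.39)
```

```bash
python3 -m inch '[{"claw":0.05,"tx":0,"ty":0,"tz":0,"twist":-0.4},{"claw":0.3,"tx":0,"ty":0,"tz":0,"twist":-0.4},{"claw":0.3,"tx":0,"ty":0,"tz":0,"twist":-0.4},{"claw":0.3,"tx":0,"ty":0,"tz":0,"twist":-0.4},{"claw":0.3,"tx":0,"ty":-1.5,"tz":0,"twist":-0.4},{"claw":0.3,"tx":0,"ty":-3,"tz":0,"twist":-0.4},{"claw":0.3,"tx":0,"ty":-5,"tz":0,"twist":-0.4},{"claw":0.0,"tx":0,"ty":-5,"tz":0,"twist":-0.4}]';python3 plan.py .6315 .12 .2 -3.7
```

```text
time_s: 6.6
ee_pos: [0.4771, -0.3665, 0.2142]
ee_rot: [-0.695, 0.698, -0.12, 0.126]
contact_force: [-0.3, 0.1, -0.2]
gripper_width: 0.243
t 6.6 tcp [ 0.4771 -0.3665  0.2142] jawyaw -20.03 ydir [ 0.008 -0.006 -1.   ] zdir [ 0.343  0.939 -0.003] q7 0.14 grip 0.243
F [-0.3  0.1 -0.2] M [-0.06 -0.05 -0.07]
tx -0.87 ty 0.51 tz 20.40 twist -3.27 (or 32.73)
```

```bash
python3 - <<'E'
from h import *
for t in('top','side'):
    X=np.load(f'pics/{t}X.npy');z=X[...,2]
    for y0,y1 in((.14,.22),(-.13,-.04)):
        m=(X[...,0]>.56)&(X[...,0]<.70)&(X[...,1]>y0)&(X[...,1]<y1)&(z>.122)&(z<.15)
        print(t,m.sum(),np.nanmean(X[m],0) if m.sum() else '',np.nanmin(X[m],0),np.nanmax(X[m],0))
p,d=snap('2','top'); crop(p,330,180,430,260,7,'pics/b1.png')
C=np.array([.6315,.0515]);a=np.radians(-3.7);xh=np.array([np.cos(a),np.sin(a)]);yh=np.array([-xh[1],xh[0]])
print('R start',C-.085*yh)
E
python3 plan.py .626 -.0333 .16 -3.7
```

```text
top 45 [0.639245   0.17072928 0.13752992] [0.62052348 0.16634672 0.12269306] [0.66114375 0.17520217 0.14511951]
top 42 [ 0.62371725 -0.07212339  0.13652492] [ 0.60445205 -0.07628169  0.12580897] [ 0.64380716 -0.06791552  0.1442556 ]
side 59 [0.63723113 0.17404767 0.132312  ] [0.61895303 0.16822416 0.12234463] [0.66071633 0.17805678 0.13782574]
side 54 [ 0.622096   -0.07178632  0.1315247 ] [ 0.60260986 -0.07555527  0.1220929 ] [ 0.64224188 -0.0679164   0.13796416]
R start [ 0.62601475 -0.03332283]
t 6.65 tcp [ 0.4758 -0.3657  0.211 ] jawyaw -20.03 ydir [ 0.005 -0.004 -1.   ] zdir [ 0.342  0.94  -0.002] q7 0.14 grip 0.2
F [0.3 0.7 0.5] M [-0.05  0.01 -0.02]
tx 1.08 ty 2.02 tz 14.55 twist -3.27 (or 32.73)
```

View pics/b1.png

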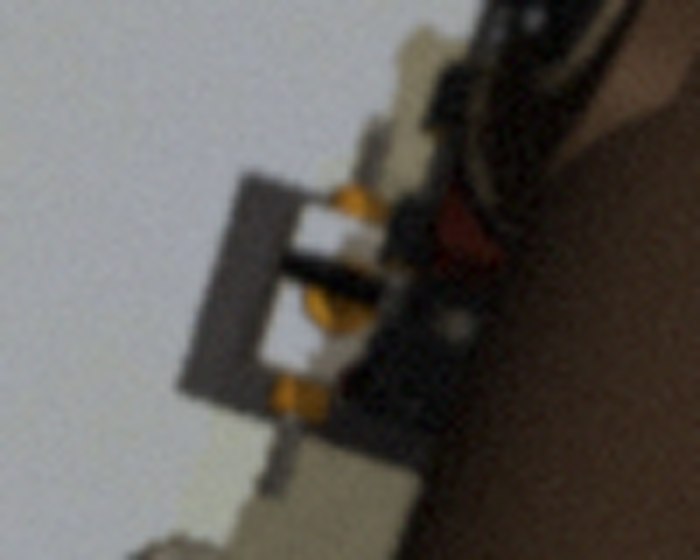

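The key's wings now lie across the pipes, so the gas is off. Its centre in the last crop is about (330,278). Next is the right clip.

```bash
python3 -m inch '[{"claw":0,"tx":0.3,"ty":0,"tz":2,"twist":-1},{"claw":0,"tx":0.5,"ty":0.3,"tz":4,"twist":-2},{"claw":0,"tx":0.7,"ty":0.5,"tz":6,"twist":-3},{"claw":0,"tx":0.8,"ty":1,"tz":8,"twist":-3.3},{"claw":0,"tx":1,"ty":1.2,"tz":10,"twist":-3.3},{"claw":0,"tx":1.06,"ty":1.2,"tz":12,"twist":-3.3},{"claw":0,"tx":1.06,"ty":1.2,"tz":14,"twist":-3.3},{"claw":0,"tx":1.06,"ty":1.2,"tz":14.55,"twist":-3.3}]'; python3 -m inch '[{"claw":0,"tx":0,"ty":0,"tz":0,"twist":0},{"claw":0,"tx":0,"ty":0,"tz":0,"twist":0}]'; python3 plan.py .626 -.0333 .108 -3.5
```

```text
time_s: 7.45
ee_pos: [0.6239, -0.0251, 0.1759]
ee_rot: [0.708, -0.706, 0.02, -0.018]
contact_force: [-0.2, -0.5, -0.3]
gripper_width: 0.008
time_s: 7.65
ee_pos: [0.623, -0.0331, 0.1763]
ee_rot: [-0.706, 0.707, -0.023, 0.021]
contact_force: [-0.0, -1.1, -1.2]
gripper_width: 0.007
t 7.65 tcp [ 0.623  -0.0331  0.1763] jawyaw -3.52 ydir [-0.002 -0.001 -1.   ] zdir [ 0.061  0.998 -0.001] q7 -0.25 grip 0.007
F [-0.  -1.1 -1.2] M [-0.08 -0.03 -0.01]
tx 0.13 ty 2.73 tz 0.00 twist -0.00 (or 36.00)
```

```bash
python3 -m inch '[{"claw":0,"tx":0.1,"ty":1.4,"tz":0,"twist":0},{"claw":0,"tx":0.1,"ty":2.35,"tz":0,"twist":0},{"claw":0,"tx":0.1,"ty":2.35,"tz":-0.5,"twist":0},{"claw":0,"tx":0.1,"ty":2.35,"tz":-1,"twist":0},{"claw":0,"tx":0.1,"ty":2.4,"tz":-1.4,"twist":0},{"claw":0,"tx":0.1,"ty":2.43,"tz":-1.81,"twist":0},{"claw":0,"tx":0.1,"ty":2.6,"tz":-2.2,"twist":0},{"claw":0,"tx":0.1,"ty":2.76,"tz":-2.55,"twist":0}]'; python3 plan.py .626 -.0333 .108 -3.5
python3 - <<'E'
from h import *
p,d=snap('3','side'); crop(p,160,130,300,260,5.5,'pics/b3.png')
E
```

```text
time_s: 8.45
ee_pos: [0.6231, -0.0971, 0.1094]
ee_rot: [-0.707, 0.707, -0.021, 0.023]
contact_force: [1.2, 1.1, 1.3]
gripper_width: 0.004
t 8.45 tcp [ 0.6231 -0.0971  0.1094] jawyaw -3.55 ydir [ 0.002 -0.001 -1.   ] zdir [ 0.062  0.998 -0.   ] q7 -0.17 grip 0.004
F [1.2 1.1 1.3] M [ 0.2  -0.18 -0.  ]
tx -0.04 ty 0.05 tz 2.55 twist -0.01 (or 35.99)
```

View pics/b3.png

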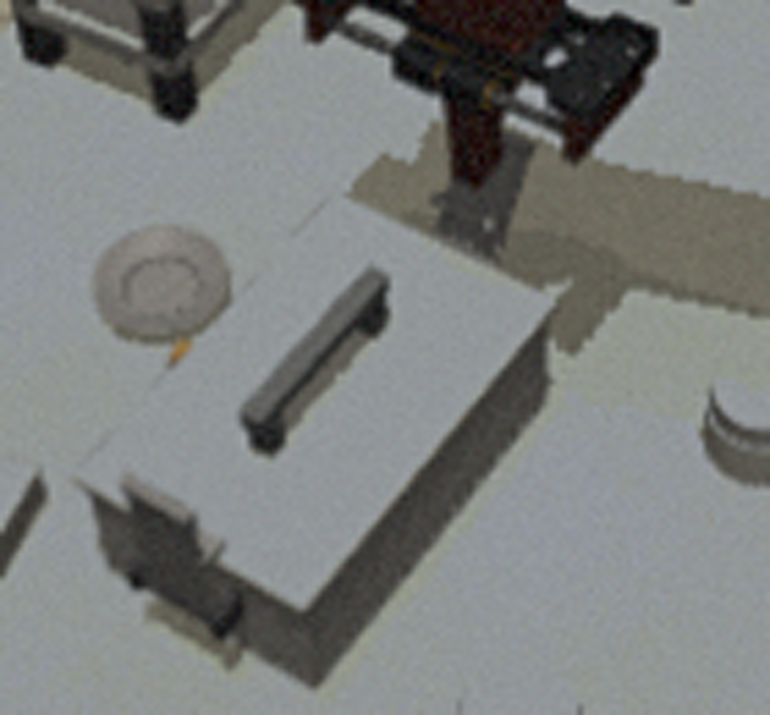

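```bash
python3 -m inch '[{"claw":0,"tx":0,"ty":0.27,"tz":-0.32,"twist":0},{"claw":0,"tx":0,"ty":0.54,"tz":-0.61,"twist":0},{"claw":0,"tx":0,"ty":0.88,"tz":-0.85,"twist":0},{"claw":0,"tx":0,"ty":1.23,"tz":-1.04,"twist":0},{"claw":0,"tx":0,"ty":1.5,"tz":-1.13,"twist":0},{"claw":0,"tx":0,"ty":1.8,"tz":-1.2,"twist":0},{"claw":0,"tx":0,"ty":1.9,"tz":-1.2,"twist":0},{"claw":0,"tx":0,"ty":1.9,"tz":-1.2,"twist":0}]'; python3 plan.py .626 -.0333 .108 -3.5; python3 -m inch '[{"claw":0,"tx":0,"ty":-1,"tz":0,"twist":0},{"claw":0,"tx":0,"ty":-2.5,"tz":0,"twist":0},{"claw":0,"tx":0,"ty":-4,"tz":0,"twist":0},{"claw":0,"tx":0,"ty":-4.5,"tz":0.5,"twist":0},{"claw":0,"tx":0,"ty":-4.5,"tz":2,"twist":0},{"claw":0,"tx":0,"ty":-4.5,"tz":4,"twist":0},{"claw":0,"tx":0,"ty":-4.5,"tz":6,"twist":0},{"claw":0,"tx":0,"ty":-4.5,"tz":8,"twist":0}]'; python3 plan.py .6364 .1358 .118 -3.5
python3 - <<'E'
from h import *
p,d=snap('4','side'); crop(p,160,130,300,260,5.5,'pics/b4.png')
E
```

```text
time_s: 9.3
ee_pos: [0.62, -0.1266, 0.0604]
ee_rot: [-0.706, 0.707, -0.022, 0.021]
contact_force: [1.0, -3.6, -1.0]
gripper_width: 0.004
t 9.3 tcp [ 0.62   -0.1266  0.0604] jawyaw -3.54 ydir [-0.001 -0.001 -1.   ] zdir [ 0.062  0.998 -0.001] q7 -0.14 grip 0.004
F [ 1.  -3.6 -1. ] M [-0.95 -0.16  0.  ]
tx 0.01 ty -1.91 tz 3.74 twist -0.01 (or 35.99)
time_s: 10.1
ee_pos: [0.6319, 0.0768, 0.1732]
ee_rot: [0.707, -0.707, 0.022, -0.021]
contact_force: [0.8, -0.2, 0.0]
gripper_width: -0.0
t 10.1 tcp [0.6319 0.0768 0.1732] jawyaw -3.49 ydir [-0.001  0.001 -1.   ] zdir [0.061 0.998 0.001] q7 -0.43 grip -0.0
F [ 0.8 -0.2  0. ] M [-0.02 -0.08 -0.  ]
tx 0.04 ty 2.21 tz 2.36 twist 0.00 (or -36.00)
```

View pics/b4.png

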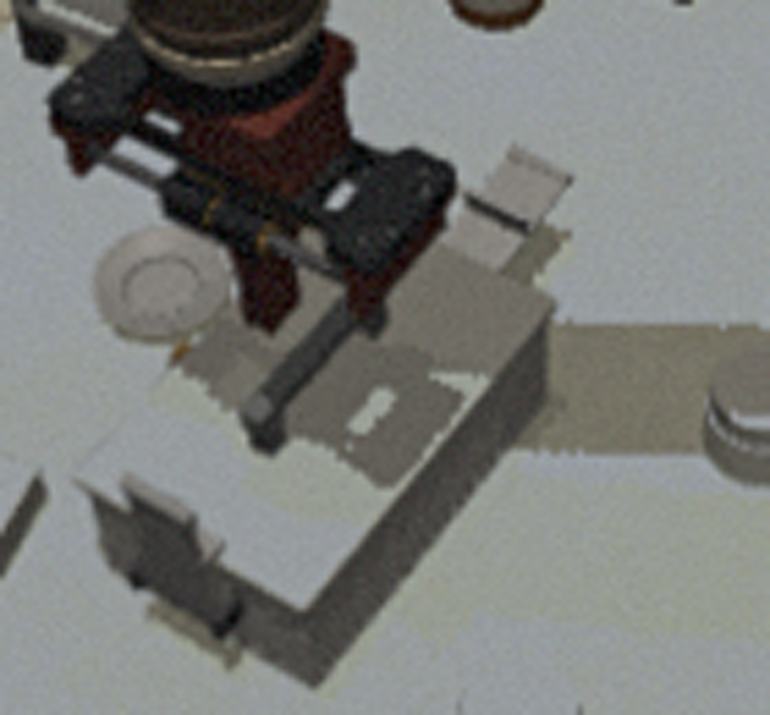

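The right clip lies swung out at about (520,205). Now I'll do the same on the left.

```bash
python3 -m inch '[{"claw":0,"tx":0.04,"ty":0.3,"tz":1.4,"twist":0},{"claw":0,"tx":0.04,"ty":0.8,"tz":2.3,"twist":0},{"claw":0,"tx":0.04,"ty":1.6,"tz":2.3,"twist":0},{"claw":0,"tx":0.04,"ty":2.2,"tz":2.3,"twist":0},{"claw":0,"tx":0.04,"ty":2.2,"tz":2.3,"twist":0},{"claw":0,"tx":0.04,"ty":2.2,"tz":2.3,"twist":0}]'; python3 plan.py .6364 .1358 .118 -3.5
python3 -m inch '[{"claw":0,"tx":0,"ty":0,"tz":0.5,"twist":0},{"claw":0,"tx":0,"ty":0,"tz":1,"twist":0},{"claw":0,"tx":0,"ty":0.05,"tz":1.4,"twist":0},{"claw":0,"tx":0,"ty":0.1,"tz":1.81,"twist":0},{"claw":0,"tx":0,"ty":0.25,"tz":2.2,"twist":0},{"claw":0,"tx":0,"ty":0.43,"tz":2.55,"twist":0},{"claw":0,"tx":0,"ty":0.7,"tz":2.87,"twist":0},{"claw":0,"tx":0,"ty":0.97,"tz":3.16,"twist":0}]'; python3 plan.py .6364 .1358 .118 -3.5
```

```text
time_s: 10.75
ee_pos: [0.6372, 0.1306, 0.1184]
ee_rot: [-0.707, 0.707, -0.022, 0.022]
contact_force: [0.3, -1.0, 0.5]
gripper_width: 0.006
t 10.75 tcp [0.6372 0.1306 0.1184] jawyaw -3.56 ydir [-0.001 -0.    -1.   ] zdir [ 0.062  0.998 -0.   ] q7 -0.54 grip 0.006
F [ 0.3 -1.   0.5] M [-0.06 -0.11  0.06]
tx -0.04 ty 0.02 tz 0.21 twist -0.01 (or 35.99)
time_s: 11.55
ee_pos: [0.6423, 0.211, 0.0938]
ee_rot: [0.707, -0.707, 0.022, -0.022]
contact_force: [0.4, -1.0, 1.8]
gripper_width: 0.004
t 11.55 tcp [0.6423 0.211  0.0938] jawyaw -3.5 ydir [ 0.  0. -1.] zdir [0.061 0.998 0.   ] q7 -0.66 grip 0.004
F [ 0.4 -1.   1.8] M [-0.26 -0.33 -0.02]
tx -0.05 ty -0.97 tz -3.02 twist 0.00 (or -36.00)
```

```bash
python3 -m inch '[{"claw":0,"tx":0,"ty":0.35,"tz":0.3,"twist":0},{"claw":0,"tx":0,"ty":0.69,"tz":0.5,"twist":0},{"claw":0,"tx":0,"ty":1,"tz":0.62,"twist":0},{"claw":0,"tx":0,"ty":1.25,"tz":0.7,"twist":0},{"claw":0,"tx":0,"ty":1.36,"tz":0.72,"twist":0},{"claw":0,"tx":0,"ty":1.36,"tz":0.72,"twist":0}]'; python3 -m inch '[{"claw":0,"tx":0,"ty":-1,"tz":0,"twist":0},{"claw":0.4,"tx":0,"ty":-2.5,"tz":0,"twist":0},{"claw":0.4,"tx":0,"ty":-4,"tz":0,"twist":0},{"claw":0.4,"tx":0,"ty":-4.5,"tz":-0.5,"twist":0},{"claw":0.4,"tx":0,"ty":-4.5,"tz":-2,"twist":0},{"claw":0.4,"tx":0,"ty":-4.5,"tz":-4,"twist":0},{"claw":0.4,"tx":0,"ty":-4.5,"tz":-6,"twist":0},{"claw":0.4,"tx":0,"ty":-4.5,"tz":-6.8,"twist":0}]';python3 -m inch '[{"claw":0.4,"tx":0,"ty":0,"tz":0,"twist":0},{"claw":0.4,"tx":0,"ty":0,"tz":0,"twist":0}]'; python3 plan.py .631 .051 .099 -3.6
python3 - <<'E'
from h import *
p,d=snap('5','side'); crop(p,140,130,280,260,5.5,'pics/b5.png')
E
```

```text
time_s: 12.15
ee_pos: [0.6429, 0.2281, 0.0598]
ee_rot: [0.707, -0.707, 0.022, -0.021]
contact_force: [0.6, -0.3, -0.3]
gripper_width: 0.006
time_s: 12.95
ee_pos: [0.6324, 0.0509, 0.1723]
ee_rot: [-0.705, 0.708, -0.024, 0.024]
contact_force: [0.3, -0.1, -0.2]
gripper_width: 0.403
time_s: 13.15
ee_pos: [0.6326, 0.0581, 0.1727]
ee_rot: [0.707, -0.707, 0.022, -0.022]
contact_force: [-0.9, 0.6, 0.6]
gripper_width: 0.4
t 13.15 tcp [0.6326 0.0581 0.1727] jawyaw -3.58 ydir [-0.     0.001 -1.   ] zdir [0.062 0.998 0.001] q7 -0.4 grip 0.4
F [-0.9  0.6  0.6] M [-0.01 -0.08  0.01]
tx -0.05 ty 2.95 tz -0.29 twist 0.00 (or -36.00)
```

View pics/b5.png

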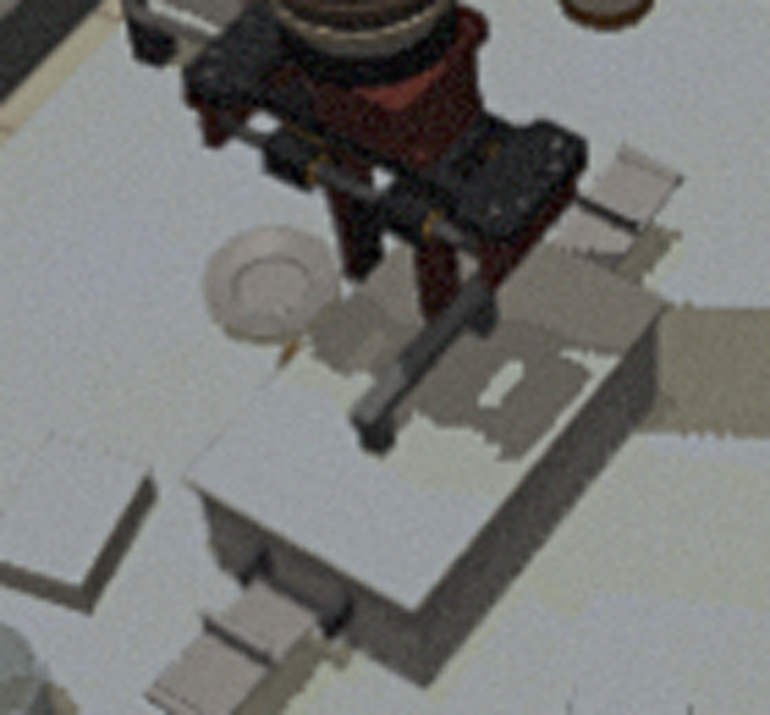

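```bash
python3 -m inch '[{"claw":0.4,"tx":-0.05,"ty":1,"tz":-0.29,"twist":0},{"claw":0.4,"tx":-0.05,"ty":2,"tz":-0.29,"twist":0},{"claw":0.4,"tx":-0.05,"ty":2.6,"tz":-0.29,"twist":0},{"claw":0.4,"tx":-0.05,"ty":2.95,"tz":-0.29,"twist":0},{"claw":0.4,"tx":-0.05,"ty":2.95,"tz":-0.29,"twist":0},{"claw":0.4,"tx":-0.05,"ty":2.95,"tz":-0.29,"twist":0}]'; python3 plan.py .631 .051 .099 -3.6;  python3 -m inch '[{"claw":0.1,"tx":0,"ty":0,"tz":0,"twist":0},{"claw":0.1,"tx":0,"ty":0,"tz":0,"twist":0},{"claw":0.1,"tx":0,"ty":0,"tz":0,"twist":0},{"claw":0.1,"tx":0,"ty":0,"tz":0,"twist":0},{"claw":0.1,"tx":0,"ty":0,"tz":0,"twist":0}]';python3 plan.py .631 .051 .099 -3.6
```

```text
time_s: 13.8
ee_pos: [0.6317, 0.052, 0.0998]
ee_rot: [0.707, -0.707, 0.021, -0.022]
contact_force: [-0.1, -0.8, 0.1]
gripper_width: 0.401
t 13.8 tcp [0.6317 0.052  0.0998] jawyaw -3.47 ydir [ 0.001  0.    -1.   ] zdir [0.06  0.998 0.   ] q7 -0.42 grip 0.401
F [-0.1 -0.8  0.1] M [ 0.02 -0.08 -0.02]
tx -0.03 ty 0.03 tz -0.04 twist 0.03 (or -35.97)
time_s: 14.3
ee_pos: [0.6315, 0.0512, 0.0998]
ee_rot: [0.707, -0.707, 0.021, -0.022]
contact_force: [-0.7, 0.5, 5.0]
gripper_width: 0.153
t 14.3 tcp [0.6315 0.0512 0.0998] jawyaw -3.53 ydir [ 0.001  0.    -1.   ] zdir [0.062 0.998 0.   ] q7 -0.42 grip 0.153
F [-0.7  0.5  5. ] M [-0.11  0.17 -0.13]
tx -0.02 ty 0.03 tz -0.01 twist 0.01 (or -35.99)
```

```bash
python3 -m inch '[{"claw":0.1,"tx":0,"ty":-0.2,"tz":0,"twist":0},{"claw":0.1,"tx":0,"ty":-0.6,"tz":0,"twist":0},{"claw":0.1,"tx":0,"ty":-1.2,"tz":0,"twist":0},{"claw":0.1,"tx":0,"ty":-2,"tz":0,"twist":0},{"claw":0.1,"tx":0,"ty":-2.8,"tz":0,"twist":0},{"claw":0.1,"tx":0,"ty":-3.4,"tz":0,"twist":0},{"claw":0.1,"tx":0,"ty":-3.8,"tz":0,"twist":0},{"claw":0.1,"tx":0,"ty":-4,"tz":0,"twist":0}]';python3 plan.py .4805 .396 .2 87;  python3 - <<'E'
from h import *
p,d=snap('6','side'); crop(p,120,100,300,240,4.4,'pics/c1.png')
E
```

```text
time_s: 15.1
ee_pos: [0.6315, 0.0512, 0.2005]
ee_rot: [0.707, -0.707, 0.021, -0.022]
contact_force: [0.3, 0.1, -2.4]
gripper_width: 0.158
t 15.1 tcp [0.6315 0.0512 0.2005] jawyaw -3.51 ydir [ 0.001  0.    -1.   ] zdir [0.061 0.998 0.   ] q7 -0.38 grip 0.158
F [ 0.3  0.1 -2.4] M [-0.  -0.1 -0. ]
tx -6.87 ty 0.01 tz 13.39 twist 17.90 (or -18.10)
```

View pics/c1.png

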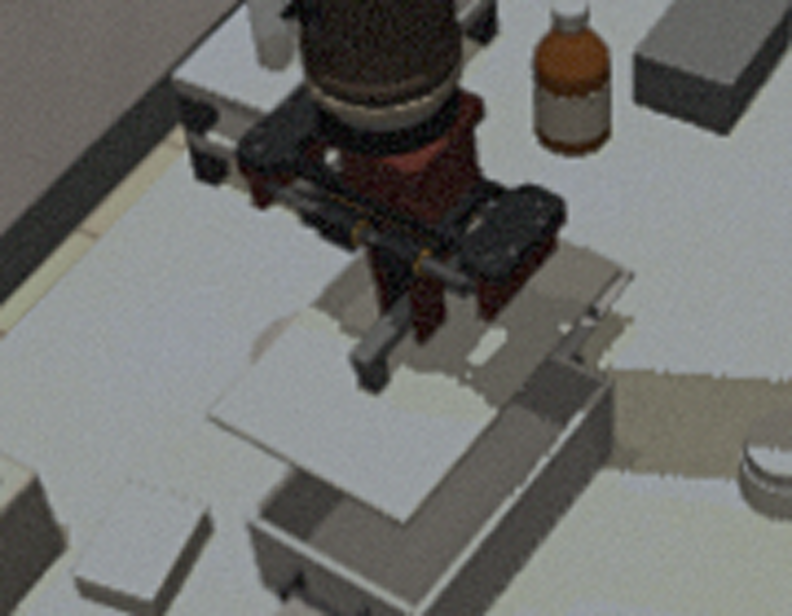

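```bash
python3 -m inch '[{"claw":0.1,"tx":-0.3,"ty":0,"tz":0.5,"twist":-0.5},{"claw":0.1,"tx":-0.9,"ty":0,"tz":1.5,"twist":-1.5},{"claw":0.1,"tx":-1.7,"ty":0,"tz":3,"twist":-3},{"claw":0.1,"tx":-2.5,"ty":0,"tz":4.5,"twist":-4.5},{"claw":0.1,"tx":-3.3,"ty":0,"tz":6,"twist":-6},{"claw":0.1,"tx":-4,"ty":0,"tz":7.5,"twist":-7.5},{"claw":0.1,"tx":-4.7,"ty":0,"tz":8.7,"twist":-9},{"claw":0.1,"tx":-5,"ty":0,"tz":9.5,"twist":-10}]';python3 plan.py .4805 .396 .2 91.2
```

```text
time_s: 15.95
ee_pos: [0.5172, 0.2998, 0.1984]
ee_rot: [0.649, -0.647, -0.282, 0.284]
contact_force: [0.8, 0.2, -2.1]
gripper_width: 0.157
t 15.95 tcp [0.5172 0.2998 0.1984] jawyaw 47.17 ydir [-0.002  0.001 -1.   ] zdir [-0.733  0.68   0.002] q7 -0.04 grip 0.157
F [ 0.8  0.2 -2.1] M [-0.   -0.18  0.03]
tx 1.82 ty -0.06 tz 3.69 twist -8.81 (or 27.19)
```

```bash
python3 -m inch '[{"claw":0.1,"tx":0.4,"ty":0,"tz":0.7,"twist":-1.4},{"claw":0.1,"tx":0.8,"ty":0,"tz":1.5,"twist":-2.8},{"claw":0.1,"tx":1.2,"ty":0,"tz":2.3,"twist":-4.2},{"claw":0.1,"tx":1.6,"ty":0,"tz":3.1,"twist":-5.6},{"claw":0.1,"tx":1.8,"ty":0,"tz":3.6,"twist":-7},{"claw":0.1,"tx":1.85,"ty":0,"tz":3.75,"twist":-8.2},{"claw":0.1,"tx":1.85,"ty":0,"tz":3.75,"twist":-8.9},{"claw":0.1,"tx":1.85,"ty":0,"tz":3.75,"twist":-8.9}]';python3 -m inch '[{"claw":0.1,"tx":0,"ty":0,"tz":0,"twist":0},{"claw":0.1,"tx":0,"ty":0,"tz":0,"twist":0}]';python3 plan.py .4805 .396 .2 91.2
```

```text
time_s: 16.75
ee_pos: [0.4833, 0.3945, 0.198]
ee_rot: [0.495, -0.494, -0.505, 0.506]
contact_force: [-0.0, -0.4, -3.7]
gripper_width: 0.155
time_s: 16.95
ee_pos: [0.4846, 0.3939, 0.1988]
ee_rot: [0.496, -0.496, -0.504, 0.504]
contact_force: [-0.5, -0.4, -2.0]
gripper_width: 0.159
t 16.95 tcp [0.4846 0.3939 0.1988] jawyaw 90.93 ydir [-0. -0. -1.] zdir [-1.    -0.016  0.   ] q7 0.47 grip 0.159
F [-0.5 -0.4 -2. ] M [ 0.01 -0.17 -0.  ]
tx 0.09 ty -0.05 tz 0.16 twist -0.05 (or 35.95)
```

```bash
python3 -m inch '[{"claw":0.1,"tx":0.09,"ty":1,"tz":0.16,"twist":0},{"claw":0.1,"tx":0.09,"ty":2.2,"tz":0.16,"twist":0},{"claw":0.1,"tx":0.09,"ty":3.4,"tz":0.16,"twist":0},{"claw":0.1,"tx":0.09,"ty":4.6,"tz":0.16,"twist":0},{"claw":0.1,"tx":0.09,"ty":5.6,"tz":0.16,"twist":0},{"claw":0.1,"tx":0.09,"ty":6.3,"tz":0.16,"twist":0},{"claw":0.1,"tx":0.09,"ty":6.6,"tz":0.16,"twist":0},{"claw":0.1,"tx":0.09,"ty":6.8,"tz":0.16,"twist":0}]';python3 -m inch '[{"claw":0.1,"tx":0,"ty":0,"tz":0,"twist":0},{"claw":0.1,"tx":0,"ty":0,"tz":0,"twist":0}]';python3 plan.py .4805 .396 .025 91.2
python3 - <<'E'
from h import *
p,d=snap('7','side'); crop(p,120,200,300,384,3.5,'pics/c2.png')
E
```

```text
time_s: 17.75
ee_pos: [0.4809, 0.3964, 0.029]
ee_rot: [-0.496, 0.496, 0.504, -0.504]
contact_force: [0.3, -0.3, -3.4]
gripper_width: 0.16
time_s: 17.95
ee_pos: [0.4813, 0.3967, 0.0302]
ee_rot: [-0.496, 0.496, 0.505, -0.504]
contact_force: [-0.7, -0.1, -2.6]
gripper_width: 0.157
t 17.95 tcp [0.4813 0.3967 0.0302] jawyaw 90.97 ydir [ 0.001  0.001 -1.   ] zdir [-1.    -0.017 -0.001] q7 0.34 grip 0.157
F [-0.7 -0.1 -2.6] M [ 0.12 -0.1  -0.01]
tx -0.03 ty 0.21 tz 0.03 twist -0.05 (or 35.95)
```

View pics/c2.png

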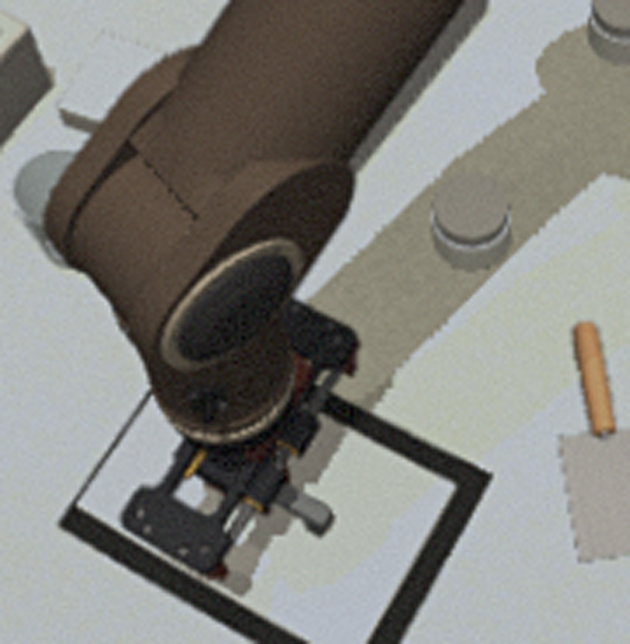

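```bash
python3 -m inch '[{"claw":0.1,"tx":0,"ty":0.1,"tz":0,"twist":0},{"claw":0.1,"tx":0,"ty":0.2,"tz":0,"twist":0},{"claw":0.1,"tx":0,"ty":0.24,"tz":0,"twist":0},{"claw":0.1,"tx":0,"ty":0.24,"tz":0,"twist":0}]';python3 plan.py .4805 .396 .025 91.2;python3 -m inch '[{"claw":0.4,"tx":0,"ty":0,"tz":0,"twist":0},{"claw":0.4,"tx":0,"ty":0,"tz":0,"twist":0},{"claw":0.4,"tx":0,"ty":0,"tz":0,"twist":0},{"claw":0.4,"tx":0,"ty":-1,"tz":0,"twist":0},{"claw":0.4,"tx":0,"ty":-3,"tz":0,"twist":0},{"claw":1,"tx":0,"ty":-5,"tz":0,"twist":0},{"claw":1,"tx":0,"ty":-6,"tz":0,"twist":0}]';python3 plan.py .464 .145 .16 -3
```

```text
time_s: 18.4
ee_pos: [0.4812, 0.3964, 0.0247]
ee_rot: [-0.495, 0.496, 0.505, -0.504]
contact_force: [-2.9, -3.4, 9.7]
gripper_width: 0.157
t 18.4 tcp [0.4812 0.3964 0.0247] jawyaw 90.97 ydir [ 0.001 -0.    -1.   ] zdir [-1.    -0.017 -0.001] q7 0.34 grip 0.157
F [-2.9 -3.4  9.7] M [-0.72  0.42  0.03]
tx -0.01 ty -0.01 tz 0.03 twist -0.05 (or 35.95)
time_s: 19.1
ee_pos: [0.4815, 0.3978, 0.1775]
ee_rot: [-0.496, 0.496, 0.506, -0.503]
contact_force: [0.3, 0.0, -0.8]
gripper_width: 0.544
t 19.1 tcp [0.4815 0.3978 0.1775] jawyaw 91.01 ydir [ 0.003  0.003 -1.   ] zdir [-1.    -0.018 -0.003] q7 0.45 grip 0.544
F [ 0.3  0.  -0.8] M [ 0.14 -0.15  0.04]
tx -10.10 ty 0.66 tz 0.88 twist -17.20 (or 18.80)
```

```bash
python3 -m inch '[{"claw":1,"tx":-1,"ty":0,"tz":0.1,"twist":1.7},{"claw":1,"tx":-2.5,"ty":0,"tz":0.3,"twist":3.4},{"claw":1,"tx":-4,"ty":0.3,"tz":0.5,"twist":5.1},{"claw":1,"tx":-5.5,"ty":0.6,"tz":0.7,"twist":6.8},{"claw":1,"tx":-7,"ty":0.6,"tz":0.8,"twist":8.5},{"claw":1,"tx":-8.5,"ty":0.6,"tz":0.88,"twist":10.2},{"claw":1,"tx":-10,"ty":0.6,"tz":0.88,"twist":11.9},{"claw":1,"tx":-10.1,"ty":0.6,"tz":0.88,"twist":13.6}]';python3 -m inch '[{"claw":1,"tx":0,"ty":0,"tz":0,"twist":1.7},{"claw":1,"tx":0,"ty":0,"tz":0,"twist":3.4},{"claw":1,"tx":0,"ty":0,"tz":0,"twist":5.2},{"claw":1,"tx":0,"ty":0,"tz":0,"twist":5.2},{"claw":1,"tx":0,"ty":0,"tz":0,"twist":5.2}]';python3 plan.py .464 .1455 .015 -3.5
python3 - <<'E'
from h import *
for n in('side','top'):
    p,d=snap('8',n)
    cv2.imwrite(f'pics/d8{n}.png',cv2.cvtColor(cv2.resize(p,(768,576)),cv2.COLOR_RGB2BGR))
E
```

```text
time_s: 19.9
ee_pos: [0.4633, 0.138, 0.1579]
ee_rot: [-0.693, 0.695, 0.136, -0.137]
contact_force: [-0.7, -0.2, 0.1]
gripper_width: 1.001
time_s: 20.4
ee_pos: [0.4631, 0.1436, 0.1582]
ee_rot: [-0.707, 0.707, -0.017, 0.017]
contact_force: [-0.4, -0.1, -0.0]
gripper_width: 1.004
t 20.4 tcp [0.4631 0.1436 0.1582] jawyaw -2.76 ydir [ 0. -0. -1.] zdir [ 0.048  0.999 -0.   ] q7 -0.61 grip 1.004
F [-0.4 -0.1 -0. ] M [-0.03 -0.06  0.02]
tx 0.03 ty 5.73 tz 0.08 twist 0.15 (or -35.85)
```

View pics/d8side.png

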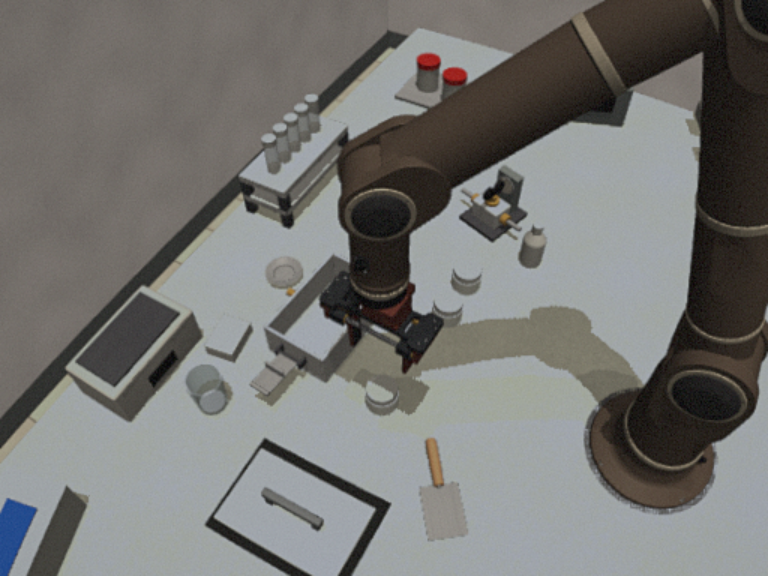

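View pics/d8top.png

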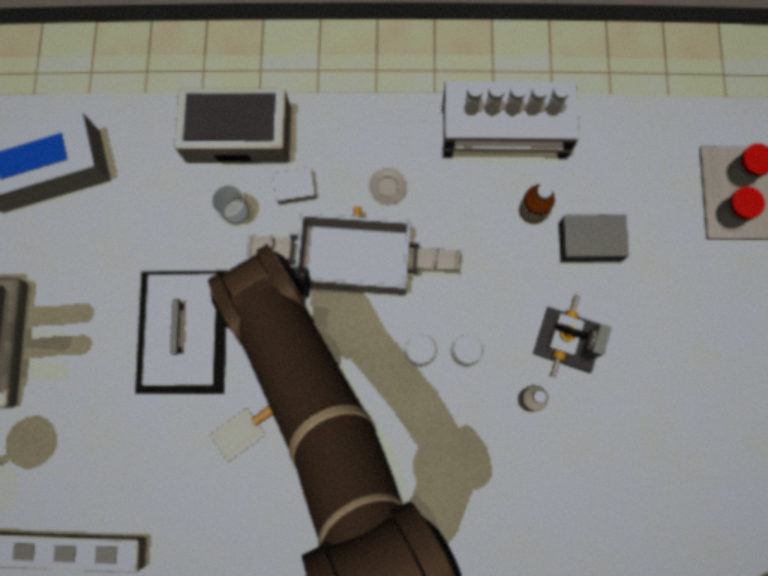

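```bash
python3 -m inch '[{"claw":1,"tx":0.03,"ty":1.5,"tz":0.08,"twist":0.1},{"claw":1,"tx":0.03,"ty":3,"tz":0.08,"twist":0.1},{"claw":1,"tx":0.03,"ty":4.4,"tz":0.08,"twist":0.1},{"claw":1,"tx":0.03,"ty":5.3,"tz":0.08,"twist":0.1},{"claw":1,"tx":0.03,"ty":5.75,"tz":0.08,"twist":0.1},{"claw":1,"tx":0.03,"ty":5.75,"tz":0.08,"twist":0.1}]';python3 plan.py .464 .1455 .015 -3.5; python3 -m inch '[{"claw":0.5,"tx":0,"ty":0,"tz":0,"twist":0},{"claw":0.5,"tx":0,"ty":0,"tz":0,"twist":0},{"claw":0.5,"tx":0,"ty":0,"tz":0,"twist":0},{"claw":0.5,"tx":0,"ty":0,"tz":0,"twist":0},{"claw":0.5,"tx":0,"ty":0,"tz":0,"twist":0}]';python3 plan.py .464 .1455 .015 -3.5
```

```text
time_s: 21.1
ee_pos: [0.4632, 0.1452, 0.0133]
ee_rot: [-0.707, 0.707, -0.022, 0.02]
contact_force: [-0.6, -1.3, -0.0]
gripper_width: 1.0
t 21.1 tcp [0.4632 0.1452 0.0133] jawyaw -3.43 ydir [-0.002 -0.    -1.   ] zdir [ 0.06   0.998 -0.001] q7 -0.78 grip 1.0
F [-0.6 -1.3 -0. ] M [-0.02 -0.05  0.02]
tx 0.03 ty -0.07 tz 0.02 twist 0.01 (or -35.99)
time_s: 21.6
ee_pos: [0.4646, 0.1454, 0.0152]
ee_rot: [0.707, -0.707, 0.021, -0.022]
contact_force: [-0.8, -1.2, 7.0]
gripper_width: 0.675
t 21.6 tcp [0.4646 0.1454 0.0152] jawyaw -3.52 ydir [ 0.001  0.    -1.   ] zdir [0.061 0.998 0.   ] q7 -0.78 grip 0.675
F [-0.8 -1.2  7. ] M [-0.23  0.18 -0.01]
tx -0.02 ty 0.01 tz 0.00 twist -0.00 (or 36.00)
```

```bash
python3 -m inch '[{"claw":0.5,"tx":0,"ty":-1,"tz":0,"twist":0},{"claw":0.5,"tx":0,"ty":-2.5,"tz":0,"twist":0},{"claw":0.5,"tx":0,"ty":-4,"tz":0,"twist":0},{"claw":0.5,"tx":0,"ty":-5,"tz":0,"twist":0},{"claw":0.5,"tx":1,"ty":-5,"tz":0,"twist":0},{"claw":0.5,"tx":2.2,"ty":-5,"tz":0,"twist":0},{"claw":0.5,"tx":3.4,"ty":-5,"tz":0,"twist":0},{"claw":0.5,"tx":4.6,"ty":-5,"tz":-0.1,"twist":0}]';python3 plan.py .6353 .1181 .14 -3.5
```

```text
time_s: 22.4
ee_pos: [0.5796, 0.1358, 0.1396]
ee_rot: [0.707, -0.707, 0.021, -0.022]
contact_force: [1.1, 0.2, -1.2]
gripper_width: 0.675
t 22.4 tcp [0.5796 0.1358 0.1396] jawyaw -3.49 ydir [ 0. -0. -1.] zdir [0.061 0.998 0.   ] q7 -0.58 grip 0.675
F [ 1.1  0.2 -1.2] M [-0.01 -0.06  0.01]
tx 2.27 ty -0.02 tz -0.57 twist 0.00 (or -36.00)
```

```bash
python3 -m inch '[{"claw":0.5,"tx":1.2,"ty":0,"tz":-0.3,"twist":0},{"claw":0.5,"tx":2,"ty":0,"tz":-0.5,"twist":0},{"claw":0.5,"tx":2.25,"ty":0,"tz":-0.57,"twist":0},{"claw":0.5,"tx":2.25,"ty":0,"tz":-0.57,"twist":0},{"claw":0.5,"tx":2.25,"ty":0,"tz":-0.57,"twist":0}]';python3 plan.py .6353 .1181 .0215 -3.5
```

```text
time_s: 22.9
ee_pos: [0.6327, 0.1188, 0.1392]
ee_rot: [0.707, -0.707, 0.022, -0.021]
contact_force: [0.6, 1.4, -0.3]
gripper_width: 0.675
t 22.9 tcp [0.6327 0.1188 0.1392] jawyaw -3.46 ydir [-0.001  0.    -1.   ] zdir [0.06  0.998 0.   ] q7 -0.53 grip 0.675
F [ 0.6  1.4 -0.3] M [-0.02 -0.09  0.01]
tx 0.11 ty 4.71 tz -0.02 twist 0.01 (or -35.99)
```

```bash
python3 -m inch '[{"claw":0.5,"tx":0.06,"ty":1,"tz":-0.02,"twist":0},{"claw":0.5,"tx":0.06,"ty":2,"tz":-0.02,"twist":0},{"claw":0.5,"tx":0.06,"ty":3,"tz":-0.02,"twist":0},{"claw":0.5,"tx":0.06,"ty":3.9,"tz":-0.02,"twist":0},{"claw":0.5,"tx":0.06,"ty":4.4,"tz":-0.02,"twist":0},{"claw":0.5,"tx":0.06,"ty":4.68,"tz":-0.02,"twist":0},{"claw":0.5,"tx":0.06,"ty":4.7,"tz":-0.02,"twist":0},{"claw":0.5,"tx":0.06,"ty":4.7,"tz":-0.02,"twist":0}]';python3 plan.py .6353 .1181 .0215 -3.5
```

```text
time_s: 23.7
ee_pos: [0.6359, 0.1178, 0.0229]
ee_rot: [0.707, -0.707, 0.021, -0.022]
contact_force: [-0.6, 0.5, -0.5]
gripper_width: 0.673
t 23.7 tcp [0.6359 0.1178 0.0229] jawyaw -3.5 ydir [ 0.001  0.    -1.   ] zdir [0.061 0.998 0.   ] q7 -0.58 grip 0.673
F [-0.6  0.5 -0.5] M [-0.02 -0.11 -0.04]
tx -0.02 ty 0.06 tz 0.01 twist -0.00 (or 36.00)
```

```bash
python3 -m inch '[{"claw":0.5,"tx":0,"ty":0.06,"tz":0,"twist":0},{"claw":0.5,"tx":0,"ty":0.06,"tz":0,"twist":0},{"claw":0.8,"tx":0,"ty":0.06,"tz":0,"twist":0},{"claw":0.8,"tx":0,"ty":0.06,"tz":0,"twist":0},{"claw":0.8,"tx":0,"ty":-1,"tz":0,"twist":0},{"claw":0.8,"tx":0,"ty":-2.5,"tz":0,"twist":0},{"claw":0.8,"tx":0,"ty":-4,"tz":0,"twist":0},{"claw":1,"tx":0,"ty":-5,"tz":0,"twist":0}]';python3 plan.py .445 -.0815 .15 -3.5
```

```text
time_s: 24.5
ee_pos: [0.6361, 0.1178, 0.1498]
ee_rot: [0.707, -0.707, 0.021, -0.023]
contact_force: [0.1, 0.2, -0.5]
gripper_width: 0.862
t 24.5 tcp [0.6361 0.1178 0.1498] jawyaw -3.51 ydir [ 0.002  0.001 -1.   ] zdir [0.061 0.998 0.001] q7 -0.52 grip 0.862
F [ 0.1  0.2 -0.5] M [-0.03 -0.11 -0.  ]
tx -7.14 ty -0.03 tz -8.43 twist -0.00 (or 36.00)
```

```bash
python3 -m inch '[{"claw":1,"tx":-1,"ty":0,"tz":-1,"twist":0},{"claw":1,"tx":-2.2,"ty":0,"tz":-2.5,"twist":0},{"claw":1,"tx":-3.4,"ty":0,"tz":-4,"twist":0},{"claw":1,"tx":-4.6,"ty":0,"tz":-5.5,"twist":0},{"claw":1,"tx":-5.8,"ty":0,"tz":-7,"twist":0},{"claw":1,"tx":-6.8,"ty":0,"tz":-8.1,"twist":0},{"claw":1,"tx":-7.14,"ty":0,"tz":-8.43,"twist":0},{"claw":1,"tx":-7.14,"ty":0,"tz":-8.43,"twist":0}]';python3 -m inch '[{"claw":1,"tx":0,"ty":0,"tz":0,"twist":0},{"claw":1,"tx":0,"ty":0,"tz":0,"twist":0}]';python3 plan.py .445 -.0815 .0145 -3.5
python3 - <<'E'
from h import *
for n in('side','top'):
    p,d=snap('9',n)
    cv2.imwrite(f'pics/d9{n}.png',cv2.cvtColor(cv2.resize(p,(768,576)),cv2.COLOR_RGB2BGR))
E
```

```text
time_s: 25.3
ee_pos: [0.4435, -0.0832, 0.1472]
ee_rot: [-0.706, 0.707, -0.023, 0.023]
contact_force: [0.4, -0.0, 0.9]
gripper_width: 1.0
time_s: 25.5
ee_pos: [0.4456, -0.0805, 0.1471]
ee_rot: [0.707, -0.707, 0.021, -0.021]
contact_force: [0.8, 0.1, 0.4]
gripper_width: 1.002
t 25.5 tcp [ 0.4456 -0.0805  0.1471] jawyaw -3.4 ydir [ 0.001  0.001 -1.   ] zdir [0.059 0.998 0.001] q7 -0.12 grip 1.002
F [0.8 0.1 0.4] M [-0.01 -0.08 -0.04]
tx -0.03 ty 5.30 tz -0.04 twist 0.02 (or -35.98)
```

View pics/d9side.png

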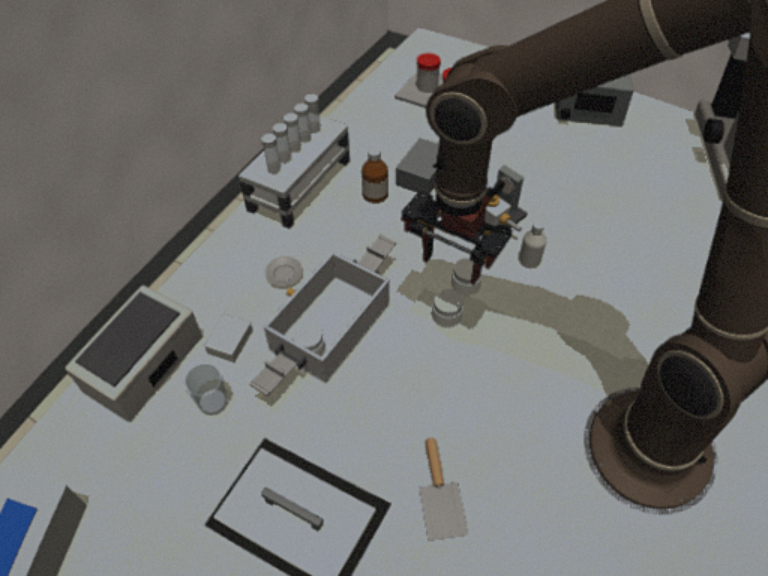

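View pics/d9top.png

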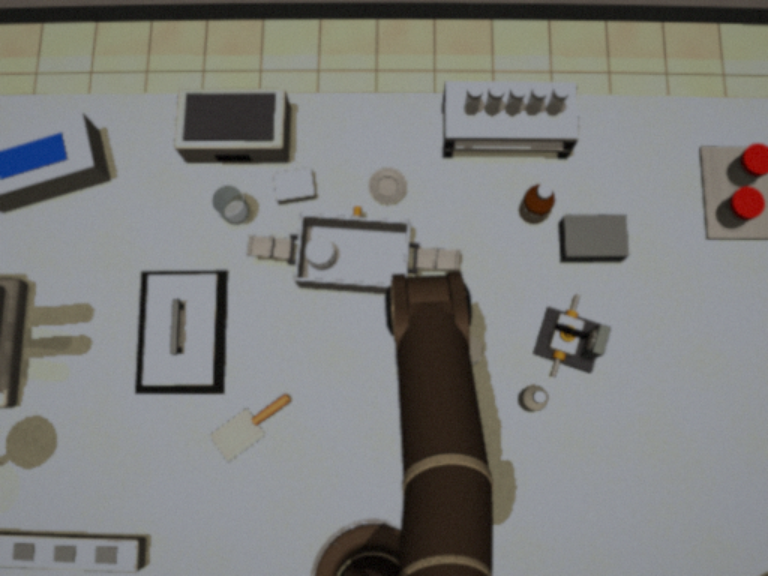

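Jar A stands in the chamber at top (321,250). In the side view jar B is still at (447,308) and jar C at (466,277).

```bash
python3 -m inch '[{"claw":1,"tx":0,"ty":1.5,"tz":-0.04,"twist":0},{"claw":1,"tx":0,"ty":3,"tz":-0.04,"twist":0},{"claw":1,"tx":0,"ty":4.2,"tz":-0.04,"twist":0},{"claw":1,"tx":0,"ty":5,"tz":-0.04,"twist":0},{"claw":1,"tx":0,"ty":5.3,"tz":-0.04,"twist":0},{"claw":1,"tx":0,"ty":5.3,"tz":-0.04,"twist":0}]'; python3 -m inch '[{"claw":0.5,"tx":0,"ty":0,"tz":0,"twist":0},{"claw":0.5,"tx":0,"ty":0,"tz":0,"twist":0},{"claw":0.5,"tx":0,"ty":0,"tz":0,"twist":0},{"claw":0.5,"tx":0,"ty":0,"tz":0,"twist":0},{"claw":0.5,"tx":0,"ty":0,"tz":0,"twist":0}]';python3 plan.py .6312 .0512 .14 -3.5
```

```text
time_s: 26.2
ee_pos: [0.4441, -0.0821, 0.0136]
ee_rot: [0.707, -0.707, 0.022, -0.021]
contact_force: [-0.6, 0.7, 0.9]
gripper_width: 1.002
time_s: 26.7
ee_pos: [0.4448, -0.0831, 0.0151]
ee_rot: [-0.707, 0.707, -0.021, 0.022]
contact_force: [-1.0, -0.3, 7.0]
gripper_width: 0.678
t 26.7 tcp [ 0.4448 -0.0831  0.0151] jawyaw -3.53 ydir [ 0.001 -0.    -1.   ] zdir [ 0.062  0.998 -0.   ] q7 -0.27 grip 0.678
F [-1.  -0.3  7. ] M [-0.12  0.13  0.04]
tx 7.12 ty -4.99 tz 5.82 twist -0.01 (or 35.99)
```

```bash
python3 -m inch '[{"claw":0.5,"tx":0,"ty":-1.5,"tz":0,"twist":0},{"claw":0.5,"tx":0,"ty":-3,"tz":0,"twist":0},{"claw":0.5,"tx":0,"ty":-4.5,"tz":0,"twist":0},{"claw":0.5,"tx":0.5,"ty":-5,"tz":0.5,"twist":0},{"claw":0.5,"tx":1.7,"ty":-5,"tz":1.5,"twist":0},{"claw":0.5,"tx":3,"ty":-5,"tz":2.5,"twist":0},{"claw":0.5,"tx":4.3,"ty":-5,"tz":3.5,"twist":0},{"claw":0.5,"tx":5.5,"ty":-5,"tz":4.5,"twist":0}]';python3 -m inch '[{"claw":0.5,"tx":1.1,"ty":0,"tz":0.9,"twist":0},{"claw":0.5,"tx":1.55,"ty":0,"tz":1.3,"twist":0},{"claw":0.5,"tx":1.62,"ty":0,"tz":1.32,"twist":0},{"claw":0.5,"tx":1.62,"ty":0,"tz":1.32,"twist":0},{"claw":0.5,"tx":1.62,"ty":0,"tz":1.32,"twist":0}]';python3 plan.py .6312 .0512 .0213 -3.5
```

```text
time_s: 27.5
ee_pos: [0.5895, 0.0215, 0.1393]
ee_rot: [-0.707, 0.707, -0.022, 0.022]
contact_force: [0.0, -0.4, -0.9]
gripper_width: 0.675
time_s: 28.0
ee_pos: [0.6299, 0.0501, 0.1392]
ee_rot: [-0.706, 0.707, -0.022, 0.022]
contact_force: [0.5, 0.8, -1.0]
gripper_width: 0.674
t 28.0 tcp [0.6299 0.0501 0.1392] jawyaw -3.58 ydir [-0.001 -0.001 -1.   ] zdir [ 0.062  0.998 -0.001] q7 -0.43 grip 0.674
F [ 0.5  0.8 -1. ] M [-0.06 -0.07  0.01]
tx 0.05 ty 4.72 tz 0.05 twist -0.02 (or 35.98)
```

```bash
python3 -m inch '[{"claw":0.5,"tx":0.03,"ty":1,"tz":0.03,"twist":0},{"claw":0.5,"tx":0.03,"ty":2,"tz":0.03,"twist":0},{"claw":0.5,"tx":0.03,"ty":3,"tz":0.03,"twist":0},{"claw":0.5,"tx":0.03,"ty":3.9,"tz":0.03,"twist":0},{"claw":0.5,"tx":0.03,"ty":4.4,"tz":0.03,"twist":0},{"claw":0.5,"tx":0.03,"ty":4.7,"tz":0.03,"twist":0},{"claw":0.5,"tx":0.03,"ty":4.74,"tz":0.03,"twist":0},{"claw":0.5,"tx":0.03,"ty":4.74,"tz":0.03,"twist":0}]';python3 plan.py .6312 .0512 .0213 -3.5;python3 -m inch '[{"claw":0.5,"tx":0,"ty":0.03,"tz":0,"twist":0},{"claw":0.8,"tx":0,"ty":0.03,"tz":0,"twist":0},{"claw":0.8,"tx":0,"ty":0.03,"tz":0,"twist":0},{"claw":0.8,"tx":0,"ty":0,"tz":0,"twist":0},{"claw":0.8,"tx":0,"ty":-1,"tz":0,"twist":0},{"claw":0.8,"tx":0,"ty":-2.5,"tz":0,"twist":0},{"claw":0.8,"tx":0,"ty":-4,"tz":0,"twist":0},{"claw":1,"tx":0,"ty":-5,"tz":0,"twist":0}]';python3 plan.py .4455 -.1715 .15 -3.5
```

```text
time_s: 28.8
ee_pos: [0.6321, 0.0519, 0.0216]
ee_rot: [0.707, -0.707, 0.021, -0.022]
contact_force: [-0.2, 0.2, -0.4]
gripper_width: 0.677
t 28.8 tcp [0.6321 0.0519 0.0216] jawyaw -3.53 ydir [ 0.001  0.    -1.   ] zdir [0.062 0.998 0.   ] q7 -0.49 grip 0.677
F [-0.2  0.2 -0.4] M [-0.01 -0.07  0.02]
tx -0.03 ty 0.01 tz -0.03 twist -0.01 (or 35.99)
time_s: 29.6
ee_pos: [0.6325, 0.0525, 0.1489]
ee_rot: [0.707, -0.707, 0.021, -0.023]
contact_force: [0.6, 0.5, -0.0]
gripper_width: 0.857
t 29.6 tcp [0.6325 0.0525 0.1489] jawyaw -3.51 ydir [ 0.003  0.    -1.   ] zdir [0.061 0.998 0.001] q7 -0.43 grip 0.857
F [ 0.6  0.5 -0. ] M [-0.04 -0.09 -0.01]
tx -6.92 ty -0.07 tz -9.40 twist -0.00 (or 36.00)
```

```bash
python3 -m inch '[{"claw":1,"tx":-1,"ty":0,"tz":-1,"twist":0},{"claw":1,"tx":-2.2,"ty":0,"tz":-2.5,"twist":0},{"claw":1,"tx":-3.4,"ty":0,"tz":-4,"twist":0},{"claw":1,"tx":-4.6,"ty":0,"tz":-5.7,"twist":0},{"claw":1,"tx":-5.8,"ty":0,"tz":-7.4,"twist":0},{"claw":1,"tx":-6.7,"ty":0,"tz":-8.9,"twist":0},{"claw":1,"tx":-6.92,"ty":0,"tz":-9.4,"twist":0},{"claw":1,"tx":-6.92,"ty":0,"tz":-9.4,"twist":0}]';python3 -m inch '[{"claw":1,"tx":0,"ty":0,"tz":0,"twist":0},{"claw":1,"tx":0,"ty":0,"tz":0,"twist":0}]';python3 plan.py .4455 -.1715 .0145 -3.5
python3 - <<'E'
from h import *
for n in('side','top'):
    p,d=snap('10',n)
    cv2.imwrite(f'pics/d10{n}.png',cv2.cvtColor(cv2.resize(p,(768,576)),cv2.COLOR_RGB2BGR))
E
```

```text
time_s: 30.4
ee_pos: [0.4433, -0.1743, 0.1463]
ee_rot: [-0.706, 0.707, -0.023, 0.023]
contact_force: [0.5, 0.6, 0.8]
gripper_width: 1.001
time_s: 30.6
ee_pos: [0.4456, -0.1703, 0.146]
ee_rot: [0.707, -0.707, 0.021, -0.021]
contact_force: [0.5, 0.2, 0.4]
gripper_width: 0.998
t 30.6 tcp [ 0.4456 -0.1703  0.146 ] jawyaw -3.38 ydir [ 0.001  0.001 -1.   ] zdir [0.059 0.998 0.001] q7 0.06 grip 0.998
F [0.5 0.2 0.4] M [-0.01 -0.11 -0.03]
tx -0.00 ty 5.26 tz -0.05 twist 0.02 (or -35.98)
```

View pics/d10side.png

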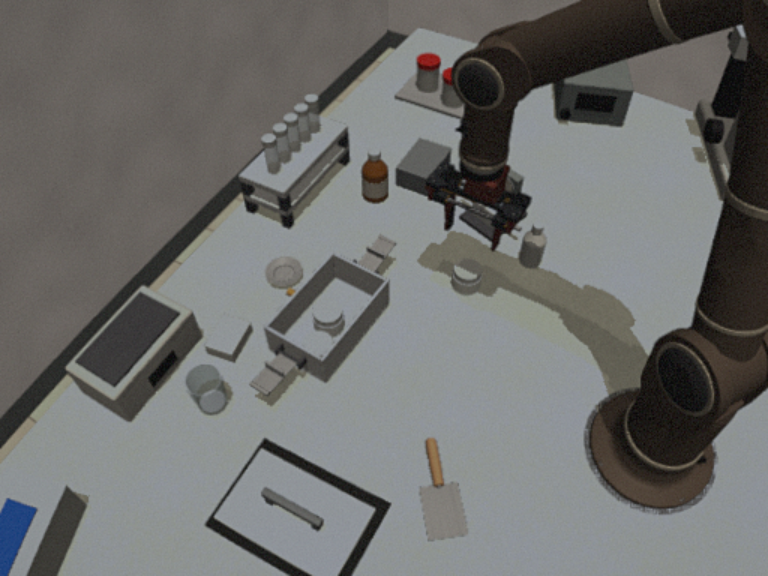

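View pics/d10top.png

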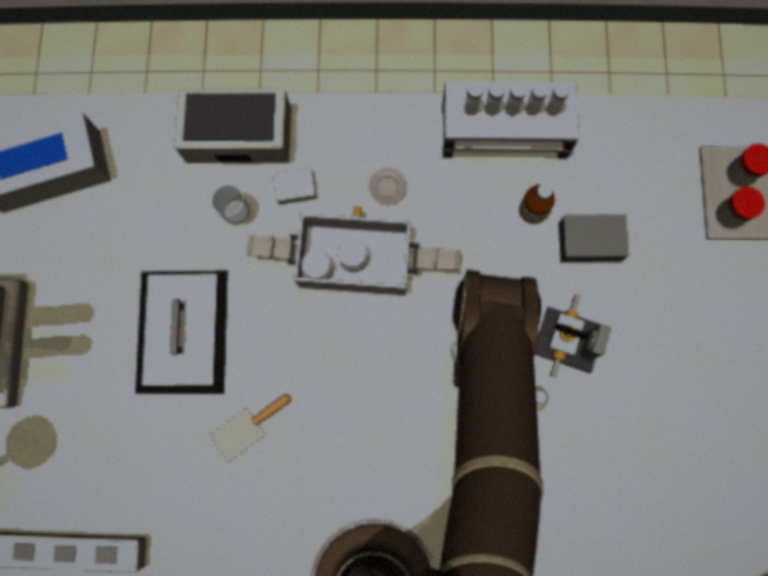

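Jar A has shifted inside the chamber, from top (321,250) to (318,265). That is the random knock, and I'll check later that it is still upright. Jar C hasn't moved, so I'll grasp it now.

```bash
python3 -m inch '[{"claw":1,"tx":0,"ty":1.5,"tz":-0.04,"twist":0},{"claw":1,"tx":0,"ty":3,"tz":-0.04,"twist":0},{"claw":1,"tx":0,"ty":4.2,"tz":-0.04,"twist":0},{"claw":1,"tx":0,"ty":5,"tz":-0.04,"twist":0},{"claw":1,"tx":0,"ty":5.26,"tz":-0.04,"twist":0},{"claw":1,"tx":0,"ty":5.26,"tz":-0.04,"twist":0}]'; python3 -m inch '[{"claw":0.5,"tx":0,"ty":0,"tz":0,"twist":0},{"claw":0.5,"tx":0,"ty":0,"tz":0,"twist":0},{"claw":0.5,"tx":0,"ty":0,"tz":0,"twist":0},{"claw":0.5,"tx":0,"ty":0,"tz":0,"twist":0},{"claw":0.5,"tx":0,"ty":0,"tz":0,"twist":0}]';python3 plan.py .6271 -.0157 .14 -3.5
python3 - <<'E'
from h import *
for n in('top','side'):
    X=cloud(n,np.load(f'pics/{n}10d.npy'));z=X[...,2]
    for y0,y1 in((.085,.16),(.01,.085)):
        m=(X[...,0]>.57)&(X[...,0]<.69)&(X[...,1]>y0)&(X[...,1]<y1)&(z>.045)&(z<.066)
        print(n,rect(m,X),np.nanmean(X[m],0),np.nanstd(z[m]))
p=np.load('pics/top10p.npy'); crop(p,160,130,310,210,5,'pics/e1.png')
E
```

```text
time_s: 31.3
ee_pos: [0.4445, -0.1718, 0.0138]
ee_rot: [0.707, -0.706, 0.022, -0.021]
contact_force: [0.6, 0.0, 0.4]
gripper_width: 1.001
time_s: 31.8
ee_pos: [0.445, -0.1732, 0.0151]
ee_rot: [-0.707, 0.707, -0.021, 0.022]
contact_force: [-1.0, -0.1, 6.5]
gripper_width: 0.675
t 31.8 tcp [ 0.445  -0.1732  0.0151] jawyaw -3.53 ydir [ 0.001 -0.001 -1.   ] zdir [ 0.062  0.998 -0.001] q7 -0.07 grip 0.675
F [-1.  -0.1  6.5] M [ 0.02 -0.02  0.03]
tx 6.89 ty -4.99 tz 6.73 twist -0.01 (or 35.99)
top (((627.4776611328125, 125.243408203125), (61.75810241699219, 114.71979522705078), 87.76309204101562), 344) [0.60903459 0.12757343 0.0568296 ] 0.004156278684558345
top (((633.320556640625, 54.361515045166016), (55.354740142822266, 53.80640411376953), 1.2319331169128418), 292) [0.63255798 0.05372804 0.05763501] 0.003732661080064874
side (((629.4097290039062, 126.95795440673828), (65.62036895751953, 118.794921875), 89.81160736083984), 348) [0.61528149 0.1318716  0.05478155] 0.0037470371033575846
side (((650.0350341796875, 48.81721115112305), (56.0690803527832, 94.7229995727539), 76.11993408203125), 291) [0.63259908 0.05376333 0.05417621] 0.0031116655104225428
```

View pics/e1.png

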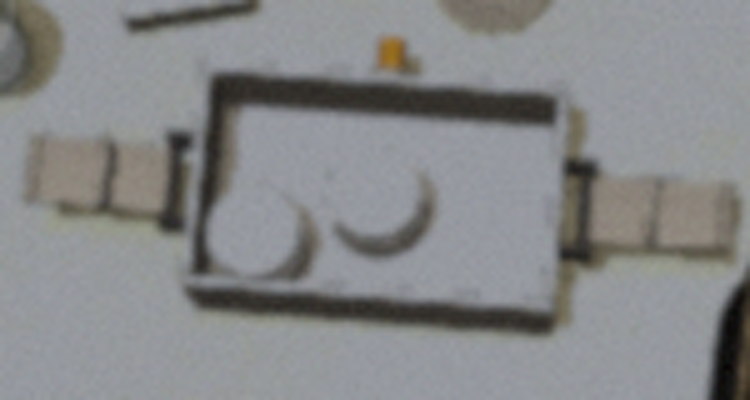

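```bash
python3 -m inch '[{"claw":0.5,"tx":0,"ty":-1.5,"tz":0,"twist":0},{"claw":0.5,"tx":0,"ty":-3,"tz":0,"twist":0},{"claw":0.5,"tx":0,"ty":-4.5,"tz":0,"twist":0},{"claw":0.5,"tx":0.5,"ty":-5,"tz":0.5,"twist":0},{"claw":0.5,"tx":1.7,"ty":-5,"tz":1.7,"twist":0},{"claw":0.5,"tx":2.9,"ty":-5,"tz":2.9,"twist":0},{"claw":0.5,"tx":4.1,"ty":-5,"tz":4.1,"twist":0},{"claw":0.5,"tx":5.3,"ty":-5,"tz":5.3,"twist":0}]';python3 -m inch '[{"claw":0.5,"tx":1.1,"ty":0,"tz":0.9,"twist":0},{"claw":0.5,"tx":1.55,"ty":0,"tz":1.3,"twist":0},{"claw":0.5,"tx":1.61,"ty":0,"tz":1.43,"twist":0},{"claw":0.5,"tx":1.61,"ty":0,"tz":1.43,"twist":0},{"claw":0.5,"tx":1.61,"ty":0,"tz":1.43,"twist":0}]';python3 plan.py .6271 -.0157 .0213 -3.5
```

```text
time_s: 32.6
ee_pos: [0.5856, -0.0478, 0.1393]
ee_rot: [-0.707, 0.707, -0.022, 0.022]
contact_force: [1.0, -0.0, -1.3]
gripper_width: 0.673
time_s: 33.1
ee_pos: [0.626, -0.0172, 0.1392]
ee_rot: [-0.706, 0.707, -0.023, 0.022]
contact_force: [0.0, 0.1, -0.9]
gripper_width: 0.671
t 33.1 tcp [ 0.626  -0.0172  0.1392] jawyaw -3.6 ydir [-0.001 -0.001 -1.   ] zdir [ 0.063  0.998 -0.001] q7 -0.33 grip 0.671
F [ 0.   0.1 -0.9] M [-0.06 -0.03 -0.01]
tx 0.04 ty 4.72 tz 0.07 twist -0.02 (or 35.98)
```

```bash
python3 -m inch '[{"claw":0.5,"tx":0.03,"ty":1,"tz":0.03,"twist":0},{"claw":0.5,"tx":0.03,"ty":2,"tz":0.03,"twist":0},{"claw":0.5,"tx":0.03,"ty":3,"tz":0.03,"twist":0},{"claw":0.5,"tx":0.03,"ty":3.9,"tz":0.03,"twist":0},{"claw":0.5,"tx":0.03,"ty":4.4,"tz":0.03,"twist":0},{"claw":0.5,"tx":0.03,"ty":4.7,"tz":0.03,"twist":0},{"claw":0.5,"tx":0.03,"ty":4.74,"tz":0.03,"twist":0},{"claw":0.5,"tx":0.03,"ty":4.74,"tz":0.03,"twist":0}]';python3 plan.py .6271 -.0157 .0213 -3.5;python3 -m inch '[{"claw":0.5,"tx":0,"ty":0.03,"tz":0,"twist":0},{"claw":0.8,"tx":0,"ty":0.03,"tz":0,"twist":0},{"claw":0.8,"tx":0,"ty":0.03,"tz":0,"twist":0},{"claw":0.8,"tx":0,"ty":0,"tz":0,"twist":0},{"claw":0.8,"tx":0,"ty":-1,"tz":0,"twist":0},{"claw":0.8,"tx":0,"ty":-2.5,"tz":0,"twist":0},{"claw":0.8,"tx":0,"ty":-4,"tz":0,"twist":0},{"claw":0.6,"tx":0,"ty":-5.5,"tz":0,"twist":0}]';python3 plan.py .4812 .3964 .16 90.97
```

```text
time_s: 33.9
ee_pos: [0.6285, -0.0151, 0.0216]
ee_rot: [-0.707, 0.707, -0.021, 0.022]
contact_force: [-0.8, 0.2, -1.2]
gripper_width: 0.668
t 33.9 tcp [ 0.6285 -0.0151  0.0216] jawyaw -3.54 ydir [ 0.001 -0.    -1.   ] zdir [ 0.062  0.998 -0.   ] q7 -0.39 grip 0.668
F [-0.8  0.2 -1.2] M [-0.   -0.07  0.01]
tx -0.05 ty 0.01 tz -0.03 twist -0.01 (or 35.99)
time_s: 34.7
ee_pos: [0.6279, -0.0147, 0.16]
ee_rot: [0.707, -0.707, 0.022, -0.022]
contact_force: [0.6, 0.2, -0.5]
gripper_width: 0.744
t 34.7 tcp [ 0.6279 -0.0147  0.16  ] jawyaw -3.5 ydir [ 0.  0. -1.] zdir [0.061 0.998 0.   ] q7 -0.32 grip 0.744
F [ 0.6  0.2 -0.5] M [-0.04 -0.16 -0.05]
tx -6.86 ty 0.00 tz 16.05 twist 17.11 (or -18.89)
```

```bash
python3 -m inch '[{"claw":0.4,"tx":-0.8,"ty":-0.5,"tz":1.4,"twist":-1.6},{"claw":0.4,"tx":-1.6,"ty":-0.8,"tz":3.2,"twist":-3.2},{"claw":0.4,"tx":-2.4,"ty":-0.8,"tz":5,"twist":-4.8},{"claw":0.4,"tx":-3.2,"ty":-0.8,"tz":6.8,"twist":-6.4},{"claw":0.4,"tx":-4,"ty":-0.8,"tz":8.6,"twist":-8},{"claw":0.4,"tx":-4.8,"ty":-0.8,"tz":10.4,"twist":-9.6},{"claw":0.4,"tx":-5.6,"ty":-0.8,"tz":12.2,"twist":-11.2},{"claw":0.4,"tx":-6.4,"ty":-0.8,"tz":14,"twist":-12.8}]';python3 -m inch '[{"claw":0.4,"tx":0,"ty":0,"tz":0,"twist":0},{"claw":0.4,"tx":0,"ty":0,"tz":0,"twist":0}]';python3 plan.py .4812 .3964 .16 90.97
```

```text
time_s: 35.5
ee_pos: [0.4891, 0.3459, 0.1789]
ee_rot: [-0.61, 0.61, 0.358, -0.357]
contact_force: [1.1, 0.5, -0.7]
gripper_width: 0.403
time_s: 35.7
ee_pos: [0.489, 0.3456, 0.1784]
ee_rot: [0.611, -0.61, -0.357, 0.357]
contact_force: [0.7, 0.2, -1.0]
gripper_width: 0.4
t 35.7 tcp [0.489  0.3456 0.1784] jawyaw 60.61 ydir [-0.  0. -1.] zdir [-0.871  0.491  0.   ] q7 0.02 grip 0.4
F [ 0.7  0.2 -1. ] M [-0.03 -0.17 -0.07]
tx 1.62 ty 0.74 tz 1.27 twist -6.07 (or 29.93)
```

```bash
python3 -m inch '[{"claw":0.4,"tx":0.5,"ty":0,"tz":0.5,"twist":-1.6},{"claw":0.4,"tx":1.1,"ty":0,"tz":0.9,"twist":-3.2},{"claw":0.4,"tx":1.62,"ty":0,"tz":1.27,"twist":-4.8},{"claw":0.4,"tx":1.62,"ty":0,"tz":1.27,"twist":-6.07},{"claw":0.4,"tx":1.62,"ty":0,"tz":1.27,"twist":-6.07},{"claw":0.4,"tx":1.62,"ty":0,"tz":1.27,"twist":-6.07}]';python3 plan.py .4812 .3964 .0255 90.97
python3 - <<'E'
from h import *
for n in('side','top'):
    p,d=snap('11',n)
    cv2.imwrite(f'pics/d11{n}.png',cv2.cvtColor(cv2.resize(p,(768,576)),cv2.COLOR_RGB2BGR))
E
```

```text
time_s: 36.3
ee_pos: [0.4832, 0.3935, 0.1781]
ee_rot: [0.498, -0.498, -0.502, 0.502]
contact_force: [-0.3, 0.0, -0.2]
gripper_width: 0.399
t 36.3 tcp [0.4832 0.3935 0.1781] jawyaw 90.47 ydir [ 0.    -0.001 -1.   ] zdir [-1.    -0.008 -0.   ] q7 0.42 grip 0.399
F [-0.3  0.  -0.2] M [ 0.05 -0.15  0.05]
tx 0.12 ty 6.10 tz 0.08 twist -0.10 (or 35.90)
```

View pics/d11side.png

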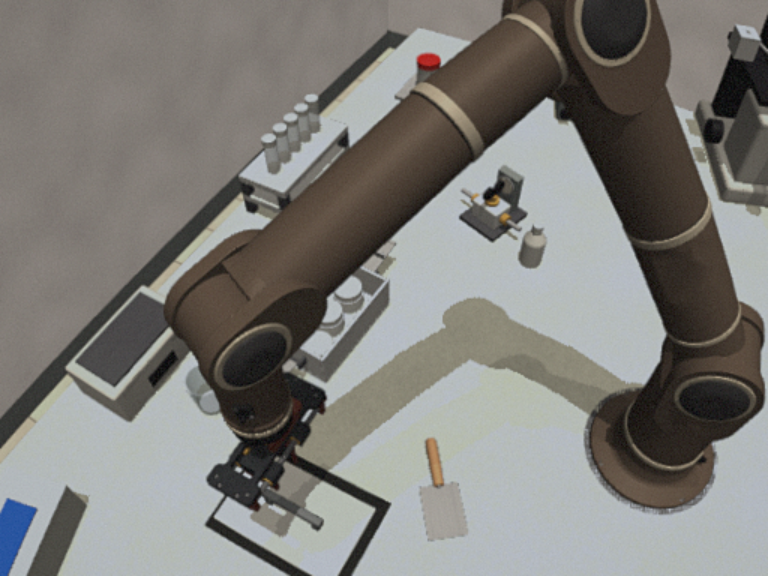

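View pics/d11top.png

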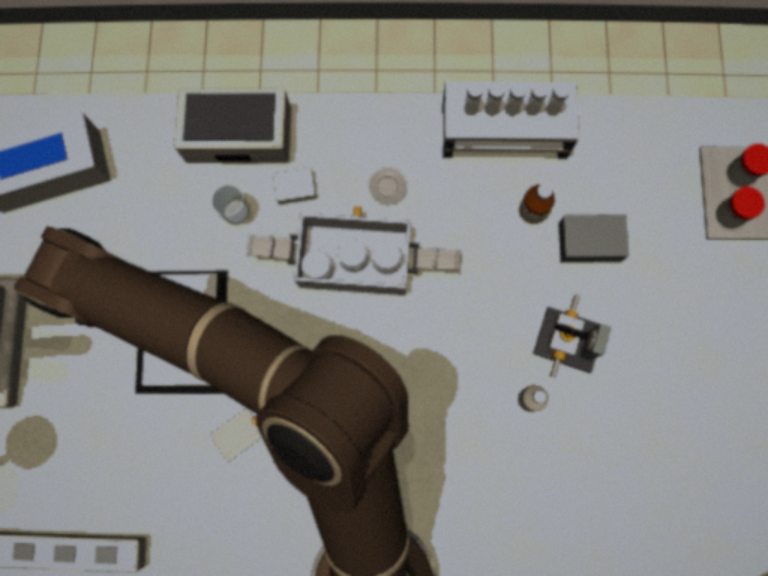

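The top view shows three upright jars in the chamber at (318,264), (353,254) and (387,256). The lid is on the mat with the gripper above it, so I'll grasp it.

```bash
python3 -m inch '[{"claw":0.4,"tx":0.1,"ty":1.5,"tz":0.1,"twist":-0.1},{"claw":0.4,"tx":0.1,"ty":3,"tz":0.1,"twist":-0.1},{"claw":0.4,"tx":0.1,"ty":4.5,"tz":0.1,"twist":-0.1},{"claw":0.4,"tx":0.1,"ty":5.5,"tz":0.1,"twist":-0.1},{"claw":0.4,"tx":0.1,"ty":6.05,"tz":0.1,"twist":-0.1},{"claw":0.4,"tx":0.1,"ty":6.05,"tz":0.1,"twist":-0.1},{"claw":0.4,"tx":0.1,"ty":6.05,"tz":0.1,"twist":-0.1}]';python3 plan.py .4812 .3964 .0247 90.97
```

```text
time_s: 37.1
ee_pos: [0.4801, 0.3982, 0.0282]
ee_rot: [-0.494, 0.494, 0.506, -0.505]
contact_force: [0.7, -0.2, 0.3]
gripper_width: 0.399
t 37.1 tcp [0.4801 0.3982 0.0282] jawyaw 91.29 ydir [ 0.001  0.001 -1.   ] zdir [-1.    -0.022 -0.001] q7 0.3 grip 0.399
F [ 0.7 -0.2  0.3] M [ 0.05 -0.12  0.  ]
tx -0.07 ty 0.14 tz -0.04 twist 0.06 (or -35.94)
```

```bash
python3 -m inch '[{"claw":0.4,"tx":-0.07,"ty":0.13,"tz":-0.04,"twist":0.06},{"claw":0.4,"tx":-0.07,"ty":0.13,"tz":-0.04,"twist":0.06},{"claw":0.4,"tx":-0.07,"ty":0.13,"tz":-0.04,"twist":0.06}]';python3 plan.py .4812 .3964 .0247 90.97;  python3 -m inch '[{"claw":0.1,"tx":0,"ty":0,"tz":0,"twist":0},{"claw":0.1,"tx":0,"ty":0,"tz":0,"twist":0},{"claw":0.1,"tx":0,"ty":0,"tz":0,"twist":0},{"claw":0.1,"tx":0,"ty":0,"tz":0,"twist":0},{"claw":0.1,"tx":0,"ty":0,"tz":0,"twist":0}]';python3 plan.py .4812 .3964 .0247 90.97
```

```text
time_s: 37.4
ee_pos: [0.4811, 0.3961, 0.0247]
ee_rot: [-0.495, 0.496, 0.505, -0.504]
contact_force: [0.5, 0.2, -0.0]
gripper_width: 0.394
t 37.4 tcp [0.4811 0.3961 0.0247] jawyaw 91.01 ydir [ 0.001  0.    -1.   ] zdir [-1.    -0.018 -0.001] q7 0.3 grip 0.394
F [ 0.5  0.2 -0. ] M [ 0.02 -0.12 -0.02]
tx 0.01 ty -0.00 tz -0.00 twist 0.01 (or -35.99)
time_s: 37.9
ee_pos: [0.4806, 0.3961, 0.024]
ee_rot: [-0.495, 0.495, 0.505, -0.504]
contact_force: [-1.2, 0.2, 1.4]
gripper_width: 0.157
t 37.9 tcp [0.4806 0.3961 0.024 ] jawyaw 91.03 ydir [ 0.  0. -1.] zdir [-1.    -0.018 -0.   ] q7 0.3 grip 0.157
F [-1.2  0.2  1.4] M [ 0.02 -0.14 -0.04]
tx 0.01 ty -0.03 tz -0.02 twist 0.01 (or -35.99)
```

```bash
python3 -m inch '[{"claw":0.1,"tx":0,"ty":-0.3,"tz":0,"twist":0},{"claw":0.1,"tx":0,"ty":-1,"tz":0,"twist":0},{"claw":0.1,"tx":0,"ty":-2.2,"tz":0,"twist":0},{"claw":0.1,"tx":0,"ty":-3.4,"tz":0,"twist":0},{"claw":0.1,"tx":0,"ty":-4.6,"tz":0,"twist":0},{"claw":0.1,"tx":0,"ty":-5.8,"tz":0,"twist":0},{"claw":0.1,"tx":0,"ty":-6.6,"tz":0,"twist":0},{"claw":0.1,"tx":0,"ty":-7,"tz":0,"twist":0}]';python3 plan.py .6315 .0512 .2 -3.53
```

```text
time_s: 38.7
ee_pos: [0.4808, 0.3967, 0.2022]
ee_rot: [-0.495, 0.496, 0.506, -0.503]
contact_force: [-0.4, 0.3, -4.0]
gripper_width: 0.16
t 38.7 tcp [0.4808 0.3967 0.2022] jawyaw 91.05 ydir [ 0.003  0.002 -1.   ] zdir [-1.    -0.018 -0.003] q7 0.43 grip 0.16
F [-0.4  0.3 -4. ] M [ 0.1  -0.14  0.06]
tx -13.93 ty 0.07 tz -5.77 twist -17.08 (or 18.92)
```

```bash
python3 -m inch '[{"claw":0.1,"tx":-0.4,"ty":0,"tz":-0.2,"twist":0.5},{"claw":0.1,"tx":-1.4,"ty":0,"tz":-0.6,"twist":1.8},{"claw":0.1,"tx":-2.7,"ty":0,"tz":-1.1,"twist":3.4},{"claw":0.1,"tx":-4,"ty":0,"tz":-1.7,"twist":5},{"claw":0.1,"tx":-5.3,"ty":0,"tz":-2.2,"twist":6.6},{"claw":0.1,"tx":-6.6,"ty":0,"tz":-2.7,"twist":8.2},{"claw":0.1,"tx":-7.9,"ty":0,"tz":-3.3,"twist":9.8},{"claw":0.1,"tx":-8.5,"ty":0,"tz":-3.6,"twist":11}]';python3 -m inch '[{"claw":0.1,"tx":0,"ty":0,"tz":0,"twist":0},{"claw":0.1,"tx":0,"ty":0,"tz":0,"twist":0}]';python3 plan.py .6315 .0512 .2 -3.53
```

```text
time_s: 39.5
ee_pos: [0.5755, 0.1792, 0.1972]
ee_rot: [-0.673, 0.675, 0.213, -0.215]
contact_force: [-0.1, 0.4, -3.3]
gripper_width: 0.154
time_s: 39.7
ee_pos: [0.5738, 0.1846, 0.1979]
ee_rot: [0.673, -0.672, -0.218, 0.219]
contact_force: [0.0, 0.8, -2.5]
gripper_width: 0.159
t 39.7 tcp [0.5738 0.1846 0.1979] jawyaw 36.04 ydir [-0.002 -0.    -1.   ] zdir [-0.588  0.809  0.001] q7 -0.04 grip 0.159
F [ 0.   0.8 -2.5] M [ 0.09 -0.1  -0.02]
tx -1.27 ty -0.09 tz -5.67 twist 7.91 (or -28.09)
```

```bash
python3 -m inch '[{"claw":0.1,"tx":-0.3,"ty":0,"tz":-1,"twist":1.4},{"claw":0.1,"tx":-0.6,"ty":0,"tz":-2.2,"twist":2.8},{"claw":0.1,"tx":-0.9,"ty":0,"tz":-3.6,"twist":4.2},{"claw":0.1,"tx":-1.15,"ty":0,"tz":-4.8,"twist":5.6},{"claw":0.1,"tx":-1.27,"ty":0,"tz":-5.5,"twist":6.9},{"claw":0.1,"tx":-1.27,"ty":0,"tz":-5.67,"twist":7.7},{"claw":0.1,"tx":-1.27,"ty":0,"tz":-5.67,"twist":7.9},{"claw":0.1,"tx":-1.27,"ty":0,"tz":-5.67,"twist":7.9}]';python3 -m inch '[{"claw":0.1,"tx":0,"ty":0,"tz":0,"twist":0},{"claw":0.1,"tx":0,"ty":0,"tz":0,"twist":0}]';python3 plan.py .6315 .0512 .104 -3.53
python3 - <<'E'
from h import *
p,d=snap('12','side'); crop(p,120,100,300,240,4.4,'pics/f1.png')
p,d=snap('12','top')
cv2.imwrite(f'pics/f1t.png',cv2.cvtColor(cv2.resize(p,(768,576)),cv2.COLOR_RGB2BGR))
E
```

```text
time_s: 40.5
ee_pos: [0.6314, 0.0537, 0.1985]
ee_rot: [0.707, -0.707, 0.02, -0.02]
contact_force: [0.5, 0.7, -2.7]
gripper_width: 0.16
time_s: 40.7
ee_pos: [0.6318, 0.0529, 0.1989]
ee_rot: [0.707, -0.707, 0.02, -0.02]
contact_force: [-0.5, -0.5, -2.5]
gripper_width: 0.157
t 40.7 tcp [0.6318 0.0529 0.1989] jawyaw -3.3 ydir [-0.  0. -1.] zdir [0.058 0.998 0.   ] q7 -0.42 grip 0.157
F [-0.5 -0.5 -2.5] M [-0.02 -0.09 -0.02]
tx -0.01 ty 3.79 tz -0.07 twist 0.05 (or -35.95)
```

View pics/f1.png

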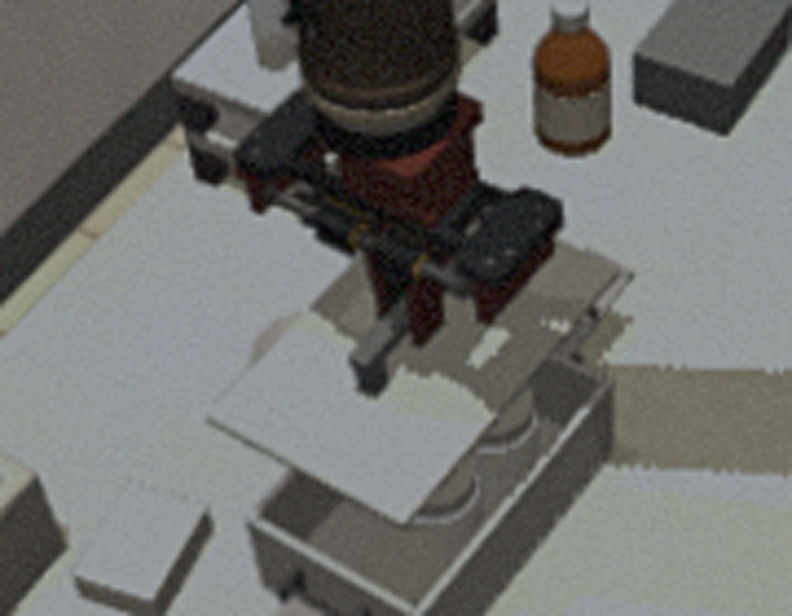

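View pics/f1t.png

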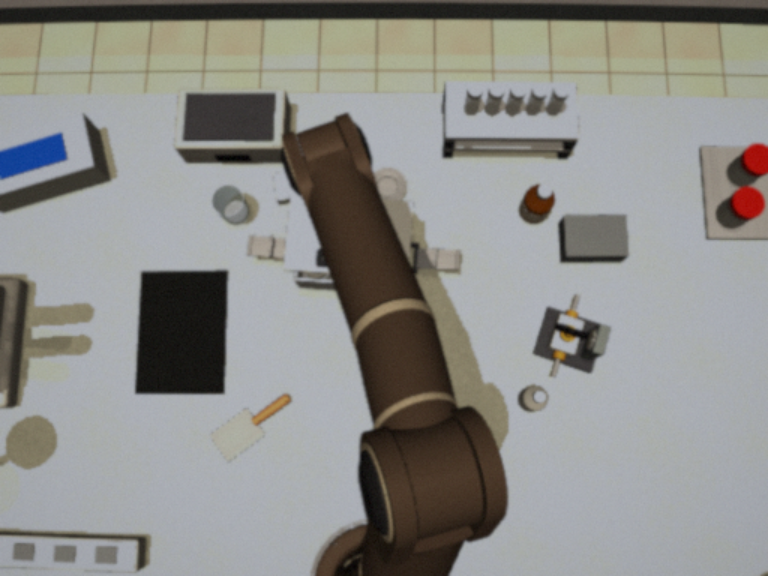

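```bash
python3 -m inch '[{"claw":0.1,"tx":-0.02,"ty":0.6,"tz":-0.07,"twist":0.05},{"claw":0.1,"tx":-0.02,"ty":1.4,"tz":-0.07,"twist":0.05},{"claw":0.1,"tx":-0.02,"ty":2.2,"tz":-0.07,"twist":0.05},{"claw":0.1,"tx":-0.02,"ty":2.9,"tz":-0.07,"twist":0.05},{"claw":0.1,"tx":-0.02,"ty":3.4,"tz":-0.07,"twist":0.05},{"claw":0.1,"tx":-0.02,"ty":3.6,"tz":-0.07,"twist":0.05},{"claw":0.1,"tx":-0.02,"ty":3.7,"tz":-0.07,"twist":0.05},{"claw":0.1,"tx":-0.02,"ty":3.7,"tz":-0.07,"twist":0.05}]';python3 plan.py .6315 .0512 .0998 -3.53
```

```text
time_s: 41.6
ee_pos: [0.6317, 0.0502, 0.1065]
ee_rot: [0.707, -0.707, 0.023, -0.023]
contact_force: [0.4, -0.3, -3.4]
gripper_width: 0.159
t 41.6 tcp [0.6317 0.0502 0.1065] jawyaw -3.71 ydir [ 0.  0. -1.] zdir [0.065 0.998 0.   ] q7 -0.46 grip 0.159
F [ 0.4 -0.3 -3.4] M [-0.03 -0.06  0.01]
tx -0.01 ty 0.27 tz 0.04 twist -0.04 (or 35.96)
```

```bash
python3 -m inch '[{"claw":0.1,"tx":-0.01,"ty":0.1,"tz":0.04,"twist":-0.03},{"claw":0.1,"tx":-0.01,"ty":0.2,"tz":0.04,"twist":-0.03},{"claw":0.1,"tx":-0.01,"ty":0.27,"tz":0.04,"twist":-0.03},{"claw":0.1,"tx":-0.01,"ty":0.28,"tz":0.04,"twist":-0.03},{"claw":0.1,"tx":-0.01,"ty":0.28,"tz":0.04,"twist":-0.03}]';python3 plan.py .6315 .0512 .0998 -3.53
```

```text
time_s: 42.1
ee_pos: [0.6314, 0.0511, 0.0994]
ee_rot: [-0.707, 0.707, -0.022, 0.022]
contact_force: [-0.5, -0.3, -3.5]
gripper_width: 0.157
t 42.1 tcp [0.6314 0.0511 0.0994] jawyaw -3.57 ydir [ 0. -0. -1.] zdir [ 0.062  0.998 -0.   ] q7 -0.47 grip 0.157
F [-0.5 -0.3 -3.5] M [-0.03 -0.09 -0.  ]
tx 0.00 ty -0.02 tz 0.00 twist -0.01 (or 35.99)
```

```bash
python3 -m inch '[{"claw":0.1,"tx":0,"ty":0.03,"tz":0,"twist":0},{"claw":0.1,"tx":0,"ty":0.05,"tz":0,"twist":0},{"claw":0.1,"tx":0,"ty":0.05,"tz":0,"twist":0}]';python3 plan.py .6315 .0512 .0998 -3.53; python3 -m inch '[{"claw":0.3,"tx":0,"ty":0,"tz":0,"twist":0},{"claw":0.4,"tx":0,"ty":0,"tz":0,"twist":0},{"claw":0.4,"tx":0,"ty":0,"tz":0,"twist":0},{"claw":0.4,"tx":0,"ty":-1,"tz":0,"twist":0},{"claw":0.4,"tx":0,"ty":-2.5,"tz":0,"twist":0},{"claw":0.4,"tx":0,"ty":-4,"tz":0,"twist":0},{"claw":0.3,"tx":0,"ty":-4.5,"tz":0,"twist":0},{"claw":0.3,"tx":0,"ty":-4.5,"tz":0,"twist":0}]';python3 plan.py .4753 -.3649 .2 -19
```

```text
time_s: 42.4
ee_pos: [0.6315, 0.0511, 0.099]
ee_rot: [-0.707, 0.707, -0.022, 0.022]
contact_force: [-3.8, -0.9, 4.6]
gripper_width: 0.158
t 42.4 tcp [0.6315 0.0511 0.099 ] jawyaw -3.57 ydir [ 0.001 -0.    -1.   ] zdir [ 0.062  0.998 -0.   ] q7 -0.47 grip 0.158
F [-3.8 -0.9  4.6] M [-0.18  0.6   0.01]
tx -0.00 ty -0.03 tz 0.00 twist -0.01 (or 35.99)
time_s: 43.2
ee_pos: [0.6325, 0.0514, 0.2127]
ee_rot: [0.707, -0.707, 0.021, -0.023]
contact_force: [-0.5, 0.9, -1.6]
gripper_width: 0.308
t 43.2 tcp [0.6325 0.0514 0.2127] jawyaw -3.57 ydir [ 0.004  0.    -1.   ] zdir [0.062 0.998 0.001] q7 -0.41 grip 0.308
F [-0.5  0.9 -1.6] M [-0.02 -0.09 -0.03]
tx -5.24 ty 0.48 tz -17.01 twist 3.09 (or -32.91)
```

```bash
python3 -m inch '[{"claw":0.3,"tx":-0.5,"ty":0,"tz":-1.5,"twist":0.5},{"claw":0.3,"tx":-1,"ty":0,"tz":-3.4,"twist":1},{"claw":0.3,"tx":-1.6,"ty":0,"tz":-5.2,"twist":1.5},{"claw":0.3,"tx":-2.2,"ty":0,"tz":-7,"twist":2},{"claw":0.3,"tx":-2.8,"ty":0,"tz":-8.8,"twist":2.5},{"claw":0.3,"tx":-3.4,"ty":0,"tz":-10.6,"twist":3},{"claw":0.3,"tx":-4,"ty":0,"tz":-12.4,"twist":3},{"claw":0.3,"tx":-4.6,"ty":0,"tz":-14.2,"twist":3}]';python3 -m inch '[{"claw":0.3,"tx":0,"ty":0,"tz":0,"twist":0},{"claw":0.3,"tx":0,"ty":0,"tz":0,"twist":0}]';python3 plan.py .4753 -.3649 .2 -18.7
python3 - <<'E'
from h import *
for n in('side','top'):
    p,d=snap('13',n)
    cv2.imwrite(f'pics/g{n}.png',cv2.cvtColor(cv2.resize(p,(768,576)),cv2.COLOR_RGB2BGR))
    crop(p,160,120,310,220,5,f'pics/g{n}c.png')
    X=cloud(n,d);z=X[...,2]
    r=lambda x0,x1,y0,y1,z0,z1:rect((X[...,0]>x0)&(X[...,0]<x1)&(X[...,1]>y0)&(X[...,1]<y1)&(z>z0)&(z<z1),X)
    print(n,'lid',r(.5,.75,-.09,.2,.076,.096) if n=='top' else r(.5,.75,-.09,.2,.078,.092),'handle',r(.55,.72,-.05,.14,.110,.13))
E
```

```text
time_s: 44.0
ee_pos: [0.4925, -0.2975, 0.2086]
ee_rot: [0.698, -0.698, 0.115, -0.113]
contact_force: [0.2, -0.4, 0.5]
gripper_width: 0.305
time_s: 44.2
ee_pos: [0.493, -0.2969, 0.2087]
ee_rot: [0.698, -0.697, 0.116, -0.114]
contact_force: [-0.0, 0.5, -0.1]
gripper_width: 0.299
t 44.2 tcp [ 0.493  -0.2969  0.2087] jawyaw -18.75 ydir [-0.003  0.001 -1.   ] zdir [0.321 0.947 0.001] q7 0.01 grip 0.299
F [-0.   0.5 -0.1] M [ 0.02 -0.1   0.  ]
tx 0.20 ty 0.34 tz -2.80 twist -0.01 (or 35.99)
side lid (((630.2494506835938, 48.853431701660156), (229.06634521484375, 144.34149169921875), 86.88626861572266), 3121) handle (((630.6882934570312, 50.77125549316406), (110.85979461669922, 16.39478874206543), 85.8367919921875), 217)
top lid (((633.2463989257812, 51.198753356933594), (224.46923828125, 144.2040557861328), 86.226318359375), 3462) handle (((632.8119506835938, 50.00386047363281), (107.82315826416016, 16.28741455078125), 86.88648223876953), 212)
```

View pics/gside.png

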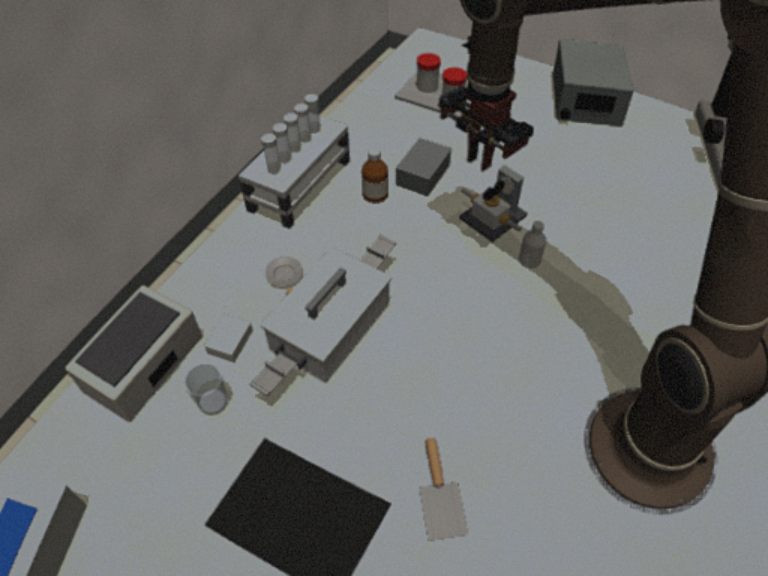

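View pics/gtopc.png

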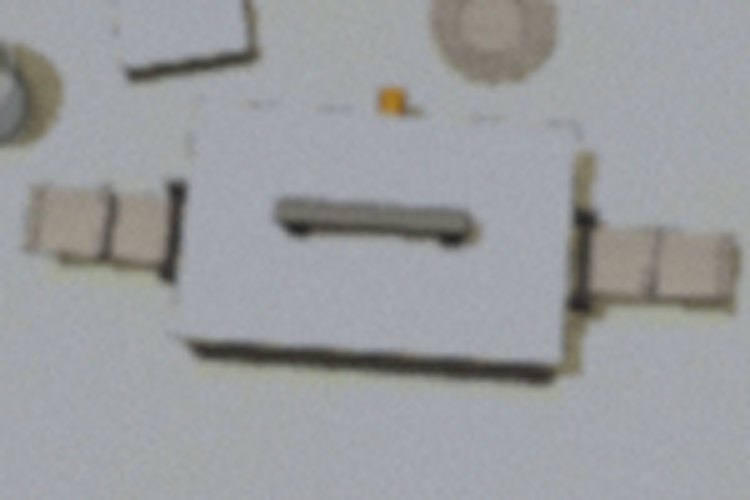

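The lid sits squarely: fitted at (633,51) mm and yaw about -3.7°, the same as at the start. Both clips are open. Now the key.

```bash
python3 -m inch '[{"claw":0.3,"tx":0.1,"ty":0.2,"tz":-1,"twist":0},{"claw":0.3,"tx":0.15,"ty":0.3,"tz":-2,"twist":0},{"claw":0.3,"tx":0.18,"ty":0.34,"tz":-2.8,"twist":0},{"claw":0.3,"tx":0.18,"ty":0.34,"tz":-2.8,"twist":0},{"claw":0.3,"tx":0.18,"ty":0.34,"tz":-2.8,"twist":0}]';python3 plan.py .4753 -.3649 .0833 -18.7
```

```text
time_s: 44.8
ee_pos: [0.4773, -0.362, 0.2017]
ee_rot: [0.698, -0.698, 0.114, -0.113]
contact_force: [0.6, -0.3, -0.1]
gripper_width: 0.302
t 44.8 tcp [ 0.4773 -0.362   0.2017] jawyaw -18.46 ydir [-0.     0.001 -1.   ] zdir [0.317 0.949 0.001] q7 0.13 grip 0.302
F [ 0.6 -0.3 -0.1] M [-0.   -0.08 -0.01]
tx -0.04 ty 4.74 tz -0.14 twist 0.05 (or -35.95)
```

```bash
python3 -m inch '[{"claw":0.3,"tx":-0.04,"ty":1,"tz":-0.12,"twist":0},{"claw":0.3,"tx":-0.04,"ty":2,"tz":-0.12,"twist":0},{"claw":0.3,"tx":-0.04,"ty":3,"tz":-0.12,"twist":0},{"claw":0.3,"tx":-0.04,"ty":4,"tz":-0.12,"twist":0},{"claw":0.3,"tx":-0.04,"ty":4.6,"tz":-0.12,"twist":0},{"claw":0.3,"tx":-0.04,"ty":4.72,"tz":-0.12,"twist":0},{"claw":0.3,"tx":-0.04,"ty":4.72,"tz":-0.12,"twist":0}]';python3 plan.py .4753 -.3649 .0833 -18.7
```

```text
time_s: 45.5
ee_pos: [0.4752, -0.3655, 0.0843]
ee_rot: [0.698, -0.698, 0.114, -0.114]
contact_force: [-0.1, -0.3, 0.7]
gripper_width: 0.297
t 45.5 tcp [ 0.4752 -0.3655  0.0843] jawyaw -18.49 ydir [ 0.  0. -1.] zdir [0.317 0.948 0.   ] q7 0.09 grip 0.297
F [-0.1 -0.3  0.7] M [-0.08 -0.08  0.01]
tx -0.00 ty 0.04 tz 0.02 twist 0.04 (or -35.96)
```

```bash
python3 -m inch '[{"claw":0.05,"tx":0,"ty":0.03,"tz":0,"twist":0},{"claw":0.05,"tx":0,"ty":0.03,"tz":0,"twist":0},{"claw":0.05,"tx":0,"ty":0.03,"tz":0,"twist":0},{"claw":0.05,"tx":0,"ty":0.03,"tz":0,"twist":0}]';python3 plan.py; python3 -m inch '[{"claw":0.05,"tx":0,"ty":0,"tz":0,"twist":-0.5},{"claw":0.05,"tx":0,"ty":0,"tz":0,"twist":-1.5},{"claw":0.05,"tx":0,"ty":0,"tz":0,"twist":-2.7},{"claw":0.05,"tx":0,"ty":0,"tz":0,"twist":-3.9},{"claw":0.05,"tx":0,"ty":0,"tz":0,"twist":-5.1},{"claw":0.05,"tx":0,"ty":0,"tz":0,"twist":-6.3},{"claw":0.05,"tx":0,"ty":0,"tz":0,"twist":-7.5},{"claw":0.05,"tx":0,"ty":0,"tz":0,"twist":-8.5}]';python3 plan.py
```

```text
time_s: 45.9
ee_pos: [0.4749, -0.3666, 0.0844]
ee_rot: [-0.698, 0.698, -0.114, 0.114]
contact_force: [-1.5, 1.6, 5.8]
gripper_width: 0.106
t 45.9 tcp [ 0.4749 -0.3666  0.0844] jawyaw -18.57 ydir [ 0.001 -0.001 -1.   ] zdir [ 0.319  0.948 -0.001] q7 0.09 grip 0.106
F [-1.5  1.6  5.8] M [0.23 0.34 0.06]
time_s: 46.7
ee_pos: [0.4757, -0.3665, 0.0844]
ee_rot: [-0.691, 0.692, 0.149, -0.147]
contact_force: [1.1, 1.1, 3.4]
gripper_width: 0.113
t 46.7 tcp [ 0.4757 -0.3665  0.0844] jawyaw 24.16 ydir [ 0.002 -0.001 -1.   ] zdir [-0.409  0.912 -0.002] q7 0.73 grip 0.113
F [1.1 1.1 3.4] M [ 0.27 -0.3  -0.14]
```

```bash
python3 -m inch '[{"claw":0.05,"tx":0,"ty":0,"tz":0,"twist":-1},{"claw":0.05,"tx":0,"ty":0,"tz":0,"twist":-2.2},{"claw":0.05,"tx":0,"ty":0,"tz":0,"twist":-3.4},{"claw":0.05,"tx":0,"ty":0,"tz":0,"twist":-4.6},{"claw":0.05,"tx":0,"ty":0,"tz":0,"twist":-5.8},{"claw":0.05,"tx":0,"ty":0,"tz":0,"twist":-7},{"claw":0.05,"tx":0,"ty":0,"tz":0,"twist":-8},{"claw":0.05,"tx":0,"ty":0,"tz":0,"twist":-8}]';python3 plan.py; python3 -m inch '[{"claw":0.05,"tx":0,"ty":0,"tz":0,"twist":-0.4},{"claw":0.05,"tx":0,"ty":0,"tz":0,"twist":-0.4},{"claw":0.05,"tx":0,"ty":0,"tz":0,"twist":-0.4}]';python3 plan.py;python3 -m inch '[{"claw":0.05,"tx":0,"ty":0,"tz":0,"twist":-0.4},{"claw":0.05,"tx":0,"ty":0,"tz":0,"twist":-0.4},{"claw":0.05,"tx":0,"ty":0,"tz":0,"twist":-0.4}]';python3 plan.py
```

```text
time_s: 47.5
ee_pos: [0.4762, -0.366, 0.0844]
ee_rot: [-0.599, 0.6, 0.376, -0.374]
contact_force: [2.0, 1.6, 4.8]
gripper_width: 0.111
t 47.5 tcp [ 0.4762 -0.366   0.0844] jawyaw 64.09 ydir [ 0.003 -0.    -1.   ] zdir [-0.899  0.437 -0.003] q7 1.33 grip 0.111
F [2.  1.6 4.8] M [ 0.57 -0.55  0.1 ]
time_s: 47.8
ee_pos: [0.4762, -0.366, 0.0844]
ee_rot: [-0.593, 0.594, 0.385, -0.384]
contact_force: [3.1, 3.6, 4.9]
gripper_width: 0.112
t 47.8 tcp [ 0.4762 -0.366   0.0844] jawyaw 65.91 ydir [ 0.003 -0.    -1.   ] zdir [-0.913  0.408 -0.003] q7 1.36 grip 0.112
F [3.1 3.6 4.9] M [ 0.6  -0.68  0.08]
time_s: 48.1
ee_pos: [0.4762, -0.366, 0.0844]
ee_rot: [-0.586, 0.587, 0.396, -0.394]
contact_force: [2.3, 2.0, 5.1]
gripper_width: 0.111
t 48.1 tcp [ 0.4762 -0.366   0.0844] jawyaw 67.87 ydir [ 0.003 -0.    -1.   ] zdir [-0.926  0.377 -0.003] q7 1.39 grip 0.111
F [2.3 2.  5.1] M [ 0.61 -0.71 -0.19]
```

```bash
python3 -m inch '[{"claw":0.05,"tx":0,"ty":0,"tz":0,"twist":-0.4},{"claw":0.05,"tx":0,"ty":0,"tz":0,"twist":-0.4},{"claw":0.05,"tx":0,"ty":0,"tz":0,"twist":-0.4}]';python3 plan.py;python3 -m inch '[{"claw":0.05,"tx":0,"ty":0,"tz":0,"twist":-0.4},{"claw":0.05,"tx":0,"ty":0,"tz":0,"twist":-0.4},{"claw":0.05,"tx":0,"ty":0,"tz":0,"twist":-0.4}]';python3 plan.py
```

```text
time_s: 48.4
ee_pos: [0.4762, -0.366, 0.0845]
ee_rot: [-0.579, 0.581, 0.406, -0.404]
contact_force: [2.9, 2.8, 4.8]
gripper_width: 0.118
t 48.4 tcp [ 0.4762 -0.366   0.0845] jawyaw 69.82 ydir [ 0.003  0.    -1.   ] zdir [-0.939  0.345 -0.003] q7 1.41 grip 0.118
F [2.9 2.8 4.8] M [ 0.71 -0.79 -0.61]
time_s: 48.7
ee_pos: [0.4762, -0.366, 0.0844]
ee_rot: [-0.572, 0.573, 0.416, -0.414]
contact_force: [3.8, 2.5, 6.0]
gripper_width: 0.12
t 48.7 tcp [ 0.4762 -0.366   0.0844] jawyaw 71.8 ydir [ 0.003  0.    -1.   ] zdir [-0.95   0.312 -0.003] q7 1.44 grip 0.12
F [3.8 2.5 6. ] M [ 0.72 -0.75 -0.79]
```

```bash
python3 -m inch '[{"claw":0.05,"tx":0,"ty":0,"tz":0,"twist":0.5},{"claw":0.28,"tx":0,"ty":0,"tz":0,"twist":0.5},{"claw":0.28,"tx":0,"ty":0,"tz":0,"twist":0.5},{"claw":0.28,"tx":0,"ty":0,"tz":0,"twist":0.5},{"claw":0.28,"tx":0,"ty":-1.5,"tz":0,"twist":0.5},{"claw":0.28,"tx":0,"ty":-3,"tz":0,"twist":0.5},{"claw":0.28,"tx":0,"ty":-5,"tz":0,"twist":0.5},{"claw":0.28,"tx":0,"ty":-6,"tz":0,"twist":0.5}]';python3 plan.py .3 -.5 .25 70
```

```text
time_s: 49.5
ee_pos: [0.4754, -0.3668, 0.2372]
ee_rot: [-0.58, 0.582, 0.403, -0.402]
contact_force: [0.4, 0.2, -0.1]
gripper_width: 0.278
t 49.5 tcp [ 0.4754 -0.3668  0.2372] jawyaw 69.45 ydir [ 0.003 -0.002 -1.   ] zdir [-0.936  0.351 -0.003] q7 1.52 grip 0.278
F [ 0.4  0.2 -0.1] M [ 0.   -0.13  0.02]
tx -7.45 ty -0.52 tz 4.70 twist -0.11 (or 35.89)
```

Now I'll move clear and check everything.

```bash
python3 -m inch '[{"claw":0.28,"tx":-1.2,"ty":-0.5,"tz":0.8,"twist":0},{"claw":0.28,"tx":-2.5,"ty":-0.5,"tz":1.6,"twist":0},{"claw":0.28,"tx":-4,"ty":-0.5,"tz":2.5,"twist":0},{"claw":0.28,"tx":-5.5,"ty":-0.5,"tz":3.5,"twist":0},{"claw":0.28,"tx":-7,"ty":-0.5,"tz":4.4,"twist":0},{"claw":0.28,"tx":-7.4,"ty":-0.5,"tz":4.7,"twist":0},{"claw":0.28,"tx":-7.4,"ty":-0.5,"tz":4.7,"twist":0},{"claw":0.28,"tx":-7.4,"ty":-0.5,"tz":4.7,"twist":0}]'
python3 - <<'E'
from ov import *
for n in('side','top'):
    p,d=snap('14',n)
    cv2.imwrite(f'pics/z{n}.png',cv2.cvtColor(cv2.resize(p,(768,576)),cv2.COLOR_RGB2BGR))
M=np.array([.4755,-.3655])
B=[(*M,-22.5,.064,.010,.078,.108,(255,0,0))]
ov('14','top',B,350,195,412,250,10,'pics/zk.png')
E
```

```text
time_s: 50.3
ee_pos: [0.3006, -0.4973, 0.2459]
ee_rot: [0.581, -0.581, -0.403, 0.403]
contact_force: [0.4, 0.0, -0.3]
gripper_width: 0.284
```

View pics/ztop.png

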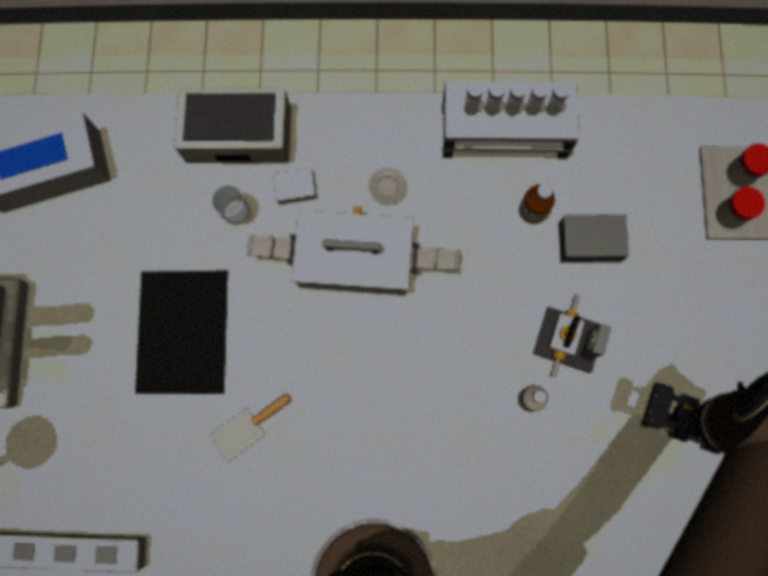

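View pics/zk.png

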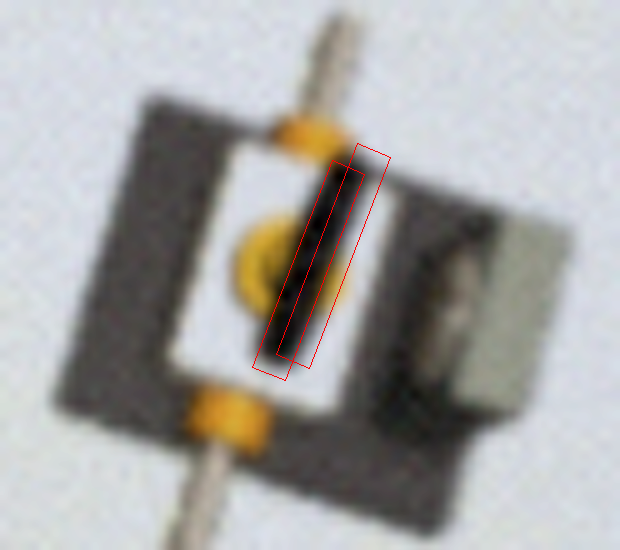

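View pics/zside.png

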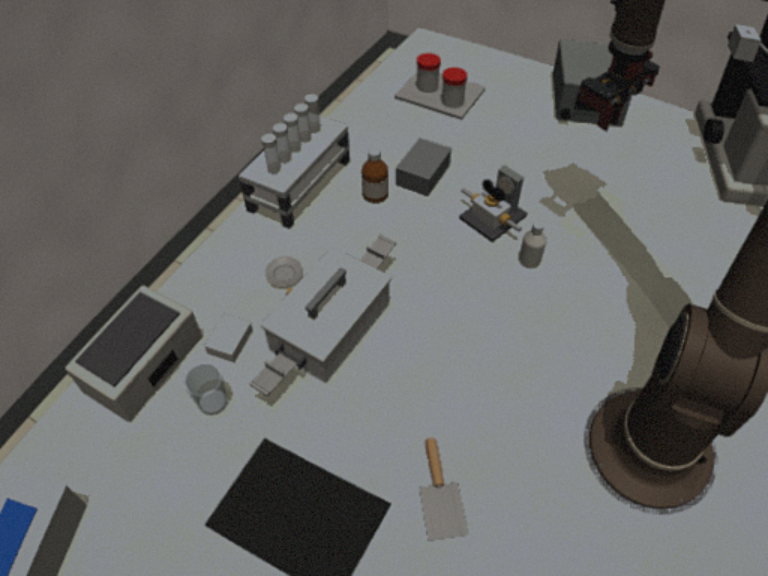

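In the top view the key wings line up with the fully-on overlay. The lid is on, both clips are open, and the bystanders haven't moved. Handing in.

```bash
python3 -c "
from bench import *
print(hand_in())"
```

```text
the job is handed in; nothing more can be done
None
```

The job is done and handed in at about 50 s of robot time, with all steps done in the order asked.

**What I did:** I turned the key clockwise to its off stop and swung both clips out to roughly 1.4 rad. The lid went handle-up on the mat, and the three jars on the bench went into the chamber. I then set the lid back in its recorded pose and turned the key anticlockwise to its on stop.

**Last checks:**
- **Gas:** the wrist moment rose to about 0.7–0.8 N m at each stop. In the final picture the wings line up with the fully-on direction.
- **Lid:** the camera fit put it within 1–3 mm of where it started, at about the same yaw. The handle reads up to 3 mm further toward −y in the top view and less than 1 mm in the side view, so a slip of about 1 mm is possible.
- **Clips and bystanders:** both clips are still swung open, and nothing else on the bench appears to have moved. The gripper stayed clear of the gauge.
- **Jars:** the jar at the +y end was knocked a few centimetres toward the robot-side wall after I had placed it. It was still upright, so I left it there. All three stood upright before the lid went on; I could not see them after that.

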